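# Close-pack seven hand stamps in their round tin and shut it

## Robot

A 6-joint arm with a two-finger parallel gripper is mounted at the origin on the work surface; the furniture and walls round the work are solid. World frame = base frame: x ahead of the robot, y to its left, z up, the work surface at z = 0. Lengths are in mm, angles in rad, forces in N, time in s.
With the tool pointing down it reaches from about 300 to 775 mm from the base axis. Payload 14.6 kg.
Tool frame: the origin (TCP) lies between the finger pads; the fingertips stand 11 mm ahead of it and the grasp point (between the pads) lies 8 mm behind it; z points along the fingers, y is the direction in which the jaws open and shut (so a half turn about z gives the same grasp; the last joint's range is limited). The gripper opens to 94 mm and grips with 3 to 60 N. Pads are 16 mm wide; open, the fingers measure 119 mm over their backs; the gripper's body (75 mm by 177 mm) begins 78 mm behind the grasp point.
Start: joints at [1.038, 0.3, 1.521, -0, 1.321, -0.067], TCP at [247.022, 491.396, 216.446] pointing down, gripper open.
Joint ranges: [-3.03, 3.03], [-0.79, 2.21], [0.23, 2.52], [-1.04, 4.18], [0, 3.07], [-2.55, 2.55]. Speed limits (rad/s): [2.22, 2.22, 2.57, 3.14, 3.14, 3.14].

## Interface

Orientations are given as [roll, pitch, yaw] about the fixed x, y, z axes, in that order (R = Rz(yaw) Ry(pitch) Rx(roll)).
In Python, from cell import * gives the robot as it stands.
- The arm moves only by the tool arm_command, never from a script. Its argument "deltas" is a list of rows, each an object with "xyz": the shift along the world's x, y, z in m, a list of three; "turn": the turn, a rotation vector about the world's x, y, z in rad, a list of three. A call has 1 to 12 rows; each row shifts and turns the commanded pose from where the row before left it; what a row does not reach is not made up. A row lasts 1/8 s, in which the tool goes at most 62.5 mm and 10.7 degrees, less where a joint would pass 70% of its speed; a pose out of reach is approached as far as the arm can. A call with a gripper value outside its range is refused whole. "gripper" is the closure, from 0 (fully open) to 1 (shut), set as the call begins (left out, the last holds). The fingers move at their own pace and stop on an object; "force" is the grip in N (left out, the last holds). Time passes only in rows, so rows that do not move let the fingers close. It gives the time, the measured TCP pose, the force and the opening at its end, in the units of the state.
- read_state(): the state, without advancing time (a new reading comes with each control period).
- camera(name): name is "side" or "top"; returns a dict with "color" (384x512x3 uint8, red, green, blue), "fx", "fy", "cx", "cy" (pixels), "rvec" (rotation vector, rad) and "tvec" (3), from world to camera coordinates, as OpenCV has them. Camera axes: x right, y down, z forward; pixel columns grow to the right and rows downward; lengths in mm; the calibration is good to about 2 mm. A picture is of the moment at which its call begins. There is no depth.
- sign_off(): hands the job in, once; it reports no verdict.
The state is a dict: "clock": time; "joints": joint angles; "qd": joint speeds; "effort": joint torques, N m; "eef_pos": TCP position; "eef_rot": TCP orientation; "wrist_force": force on the tool from outside, world axes, zero at the start; "moment": the same for the moment, N m; "finger_gap": finger opening in mm.
Only numpy, scipy, OpenCV 4.12 (cv2) and the standard library are available. Lean on these libraries where they do the work, as an engineer would, in place of code of your own. Each camera call takes 0.05 s, during which the arm holds its last target.

## Task

Put the hand stamps away: pack all seven upright on the floor of the open round tin, which they only fit as one in the middle with six close round it, so the stamp standing astray in the tin must be shifted before the one on the sloping rest and the one on the desk go in. Then close the tin's lid fully, and leave the other things on the desk where they are.

Things in the scene. Friction and masses are not known exactly. Their poses are not given: they have to be found in the camera images.
- tin_floor (a point): Centre of the felt-lined floor inside the round tinplate tin, 4 mm above the desk. Tin: fixed, outside diameter 157 mm, inside diameter 150 mm, rim 41 mm above the desk. This point's x axis points level to the lid's hinge, z up. The hinge axis is parallel to its y axis, 81 mm along x and 32 mm up from this point.
- lid (a joint): Angle of the tin's hinged lid: 0 = shut, grows as it opens (rad); about 1.7 (a little past upright) at the start, stop at 1.85. The hinge is stiff: the lid stays where it is left, and about 1 to 2 N at its far edge moves it. The lid is a round cap 157 mm across and 36 mm deep, about 110 g; with its hinge at the edge of the open cap, its outer face lies 36 mm from the hinge axis. Shut, its top stands 72 mm above the desk and clears the stamps by 6 mm.
- lid_face (a point): Centre of the lid's flat outer face, 81 mm from the hinge along the lid; z is the outward normal of that face (up when shut, away from the tin when open), -x points to the lid's free edge with its small thumb tab.
- stamp_rest: Small dark wooden lectern-like stamp rest, fixed, 76 mm deep, 120 mm wide, 55 mm high, on the left or the right of the tin. Origin under its middle, its -x axis faces the user. Its felt bed slopes at 0.56 rad (32 degrees), down towards its -x side, where a ledge 8 mm high stops the stamp.
- stamp_1_centre (a point): Hand stamp: one of five that stand in the tin at the start (four in a row round the rim, one astray in the remaining space; which is which varies). All seven are alike: a round foot 48 mm across and 15 mm high (under edge bevelled by 2.5 mm), on it a straight round handle 18 mm across that ends 60 mm above the underside; 40 to 80 g. The point is half-way up its axis, 30 mm above the underside; z points up the handle.
- stamp_2_centre (a point): Hand stamp: one of five that stand in the tin at the start (four in a row round the rim, one astray in the remaining space; which is which varies). The point is half-way up its axis, 30 mm above the underside; z points up the handle.
- stamp_3_centre (a point): Hand stamp: one of five that stand in the tin at the start (four in a row round the rim, one astray in the remaining space; which is which varies). The point is half-way up its axis, 30 mm above the underside; z points up the handle.
- stamp_4_centre (a point): Hand stamp: one of five that stand in the tin at the start (four in a row round the rim, one astray in the remaining space; which is which varies). The point is half-way up its axis, 30 mm above the underside; z points up the handle.
- stamp_5_centre (a point): Hand stamp: one of five that stand in the tin at the start (four in a row round the rim, one astray in the remaining space; which is which varies). The point is half-way up its axis, 30 mm above the underside; z points up the handle.
- stamp_6_centre (a point): Hand stamp: stands on the sloping rest at the start, its axis leaning 32 degrees from vertical towards the rest's user side. The point is half-way up its axis, 30 mm above the underside; z points up the handle.
- stamp_7_centre (a point): Hand stamp: stands upright on the desk at the right at the start. The point is half-way up its axis, 30 mm above the underside; z points up the handle.
- ink_bottle: Square ink bottle with a black cap, 50x50x60 mm, loose, near the stamp on the desk. Origin under its middle. To be left alone.
- matchbox: Matchbox, 37x54x16 mm, loose, beside the tin's near left side. To be left alone.
- eraser: Eraser, 20x44x12 mm, loose, beside the tin's near right side. To be left alone.
Mind the look-alikes: they are no part of the job. Leave any blue, pink or turquoise look-alike of the part that bears stamp_7_centre alone.

How it is judged:
By the outcome, as a careful person would: the job done as asked, in the order asked, and still so for the second after the job is handed in, with the robot touching nothing.
It also fails if it takes over 72 s, if anything falls off the work surface, if the arm or the gripper's body presses on something with over 40 N, if the wrist force passes 120 N, or if a joint passes its speed limit or range.

## Working session

There is one attempt and no reset: what is moved stays moved. The work goes in short steps, Python scripts to look and compute and a tool call to move; the robot and the scene stay as the last step left them, time stands still between calls to the robot, and variables do not carry over. Pictures are saved under pics/ and viewed, and the job is handed in when it is done.

Besides the shell and the picture viewer there is one more tool, called after "Emit:" as name(argument=value, ...), one argument or row to a line, values as JSON. arm_command: Moves the arm, as the interface text tells. Its arguments: {"type":"object","properties":{"deltas":{"type":"array","items":{"type":"object","properties":{"xyz":{"type":"array","items":{"type":"number"}},"turn":{"type":"array","items":{"type":"number"}}}}},"gripper":{"type":"number"},"force":{"type":"number"}},"required":["deltas"]}

```bash
mkdir -p pics; ls; cat > h.py <<'E'
from cell import *
import numpy as np, cv2
def snap(n):
    c=camera(n); return c
def RT(c):
    R=cv2.Rodrigues(np.array(c["rvec"],float))[0]; return R,np.array(c["tvec"],float).reshape(3)
def onplane(c,u,v,z):
    R,t=RT(c); d=R.T@np.array([(u-c["cx"])/c["fx"],(v-c["cy"])/c["fy"],1]); o=-R.T@t
    return o+d*(z-o[2])/d[2]
def proj(c,P):
    R,t=RT(c); p=R@np.array(P,float)+t
    return np.array([c["fx"]*p[0]/p[2]+c["cx"],c["fy"]*p[1]/p[2]+c["cy"]])
def save(c,f,box=None,s=1):
    im=c["color"][:,:,::-1]
    if box: im=im[box[1]:box[3],box[0]:box[2]]
    if s!=1: im=cv2.resize(np.ascontiguousarray(im),None,fx=s,fy=s,interpolation=cv2.INTER_CUBIC)
    cv2.imwrite("pics/"+f,im)
E
python3 - <<'E'
from h import *
import pickle
for n in("top","side"):
    c=snap(n); pickle.dump(c,open(n+"0.pkl","wb")); save(c,n+"0.png",None,1.5)
    R,t=RT(c); print(n,c["fx"],-R.T@t,R[2])
s=read_state(); print(s)
E
```

```text
pics
top 417.63704374883326 [ 322.36918882 -173.90576323 1348.06462824] [ 0.12286065 -0.00222752 -0.99242143]
side 398.53708792765303 [  223.07032756 -1140.68463696   756.20024084] [ 0.21284644  0.78880298 -0.5766162 ]
{'clock': 0.1, 'joints': array([ 1.03842921e+00,  3.00402334e-01,  1.52150881e+00,  9.52158336e-06,
        1.32071186e+00, -6.65614615e-02]), 'qd': array([-0.00236201,  0.0005267 , -0.00042883,  0.0005836 ,  0.00046015,
        0.00126495]), 'effort': array([ 7.53161476e-04, -5.32648444e+01, -3.53291309e+01,  7.08883186e-02,
        2.34241365e-02, -4.59879004e-05]), 'eef_pos': array([246.89641575, 491.21937364, 215.95462024]), 'eef_rot': array([-3.14056520e+00, -7.77336251e-05,  2.67578460e+00]), 'wrist_force': array([0.63998981, 0.33578825, 0.31024482]), 'moment': array([-0.03578003,  0.02403816, -0.01571047]), 'finger_gap': 93.91938184992757}
```

View pics/top0.png

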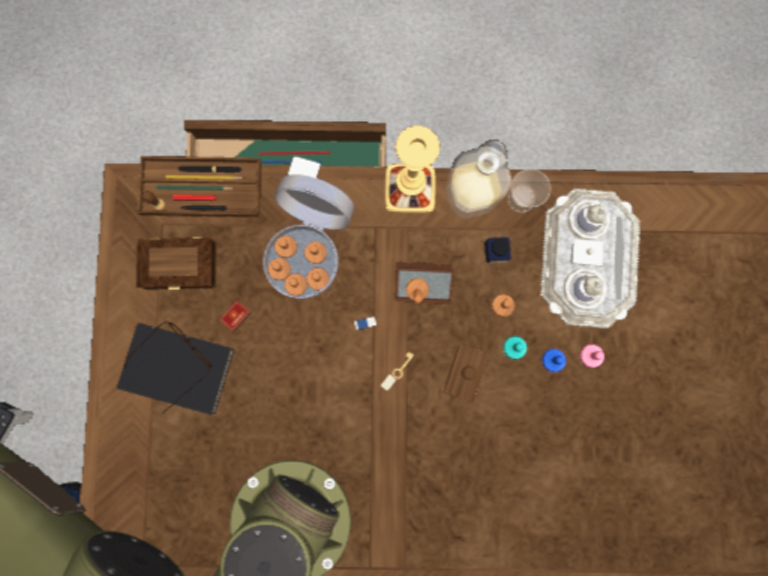

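View pics/side0.png

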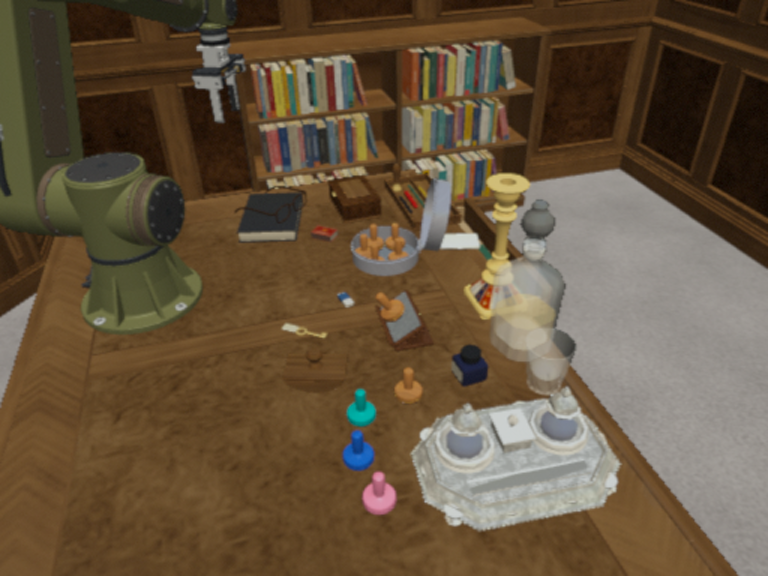

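Top view (×1.5 px): the tin is at (301,261) with five orange stamps, and its lid stands open at (315,200). The rest stamp is at (417,290), and the desk stamp at (503,305). Candidates for stamp 7 are orange (503,305), turquoise (515,348), blue (554,360) and pink (592,356). I choose the orange one, next to the ink bottle at (498,249).

```bash
python3 - <<'E'
from h import *
import pickle
t=pickle.load(open("top0.pkl","rb"));s=pickle.load(open("side0.pkl","rb"))
save(t,"t_tin.png",(165,100,305,220),5.5)
save(t,"t_right.png",(255,140,395,260),5)
save(s,"s_tin.png",(220,110,340,290),4)
E
```

```text
(no output)
```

View pics/t_tin.png

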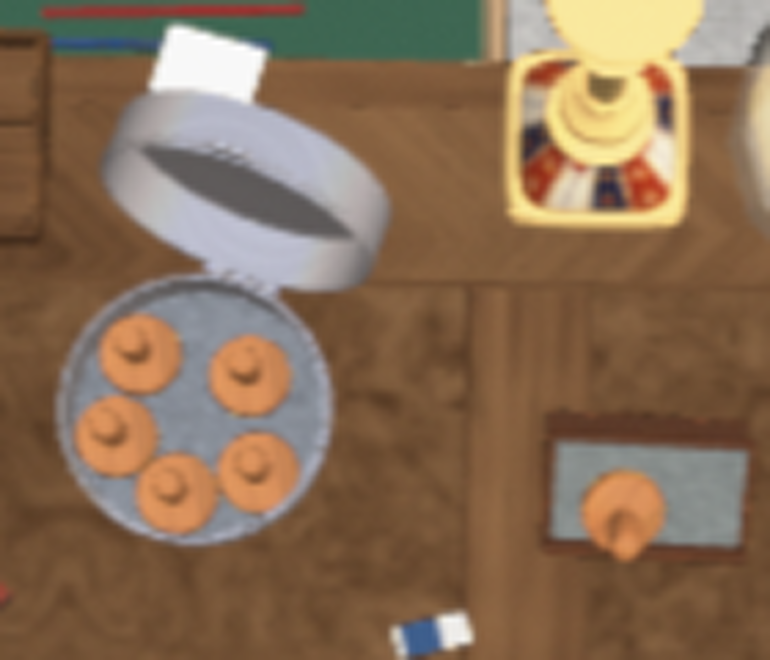

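View pics/t_right.png

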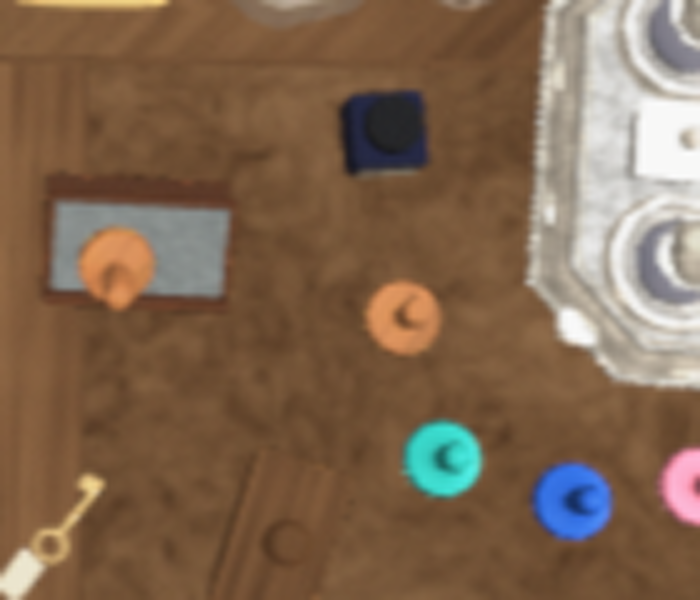

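View pics/s_tin.png

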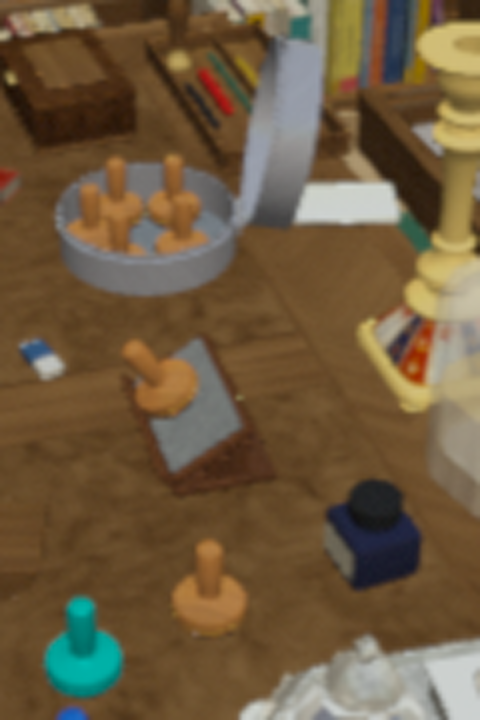

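```bash
python3 - <<'E'
from h import *
import pickle
for n in("top","side"):
    c=pickle.load(open(n+"0.pkl","rb"))
    hsv=cv2.cvtColor(c["color"],cv2.COLOR_RGB2HSV)
    m=((hsv[...,0]>=8)&(hsv[...,0]<=16)&(hsv[...,1]>120)&(hsv[...,2]>150)).astype(np.uint8)
    k,l,st,ce=cv2.connectedComponentsWithStats(m)
    for i in range(1,k):
        if st[i,4]>25: print(n,st[i],ce[i].round(1))
c=pickle.load(open("top0.pkl","rb"))
S=8
x0,y0=165,140
g=c["color"][y0:215,x0:240]
up=cv2.resize(g,None,fx=S,fy=S,interpolation=cv2.INTER_CUBIC)
h=cv2.cvtColor(up,cv2.COLOR_RGB2HSV)
sat=cv2.GaussianBlur(h[...,1],(5,5),0); 
col=(up[...,0].astype(int)-up[...,2]).clip(0,255).astype(np.uint8)
circ=cv2.HoughCircles(col,cv2.HOUGH_GRADIENT,1,40*S/8*1.0,param1=100,param2=12,minRadius=int(6.5*S),maxRadius=int(8.5*S))
vis=up[:,:,::-1].copy()
for u,v,r in circ[0]:
    cv2.circle(vis,(int(u),int(v)),int(r),(0,255,0),1)
    U=(u+.5)/S-.5+x0;V=(v+.5)/S-.5+y0
    print("foot",U.round(2),V.round(2),(r/S).round(2),onplane(c,U,V,13).round(1))
cv2.imwrite("pics/hough.png",vis)
E
```

```text
top [278 128   9  11  44] [281.3 133.2]
top [184 158  14  14 143] [190.  163.9]
top [204 161  13  14 141] [210.  167.9]
top [179 172  40  25 461] [197.7 184.5]
top [271 186  14  16 170] [277.7 192.9]
top [328 196  15  15 168] [335.2 202.9]
side [245 158  10   8  51] [249.6 161.5]
side [257 158  13   6  44] [262.4 160.2]
side [237 165  10   7  38] [242.7 167.7]
side [259 168  12   5  36] [264.  170.1]
side [321 191   8  15  62] [324.8 199. ]
side [251 195  18  17 132] [260.2 204.2]
side [264 254  17  12 136] [272.3 260.2]
foot 210.12 167.88 7.29 [562.3 -36.6  13. ]
foot 190.0 164.0 7.21 [574.   29.1  13. ]
foot 185.75 178.88 7.36 [525.   41.1  13. ]
foot 211.62 185.5 7.45 [504.7 -43.   13. ]
foot 196.38 189.12 7.29 [492.1   5.8  13. ]
```

View pics/hough.png

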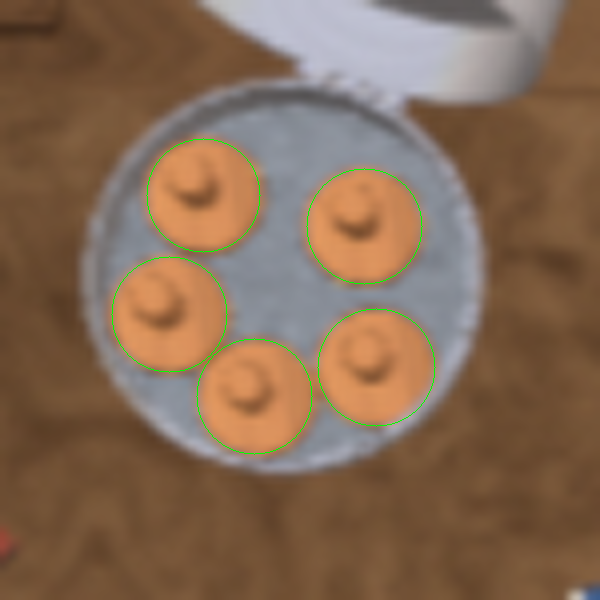

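```bash
python3 - <<'E'
from h import *
import pickle
from scipy.optimize import least_squares
c=pickle.load(open("top0.pkl","rb"));s=pickle.load(open("side0.pkl","rb"))
P=np.array([[574,29.1],[525,41.1],[492.1,5.8],[504.7,-43]])
r=least_squares(lambda p:np.hypot(*(P-p[:2]).T)-p[2],[535,-8,50]);print("4circle",r.x,r.fun)
# rim: radial outer edges in image
S=8;x0,y0=165,140
up=cv2.resize(c["color"][y0:215,x0:240],None,fx=S,fy=S,interpolation=cv2.INTER_CUBIC).astype(float)
b=up[...,2]-up[...,0]*0.6   # gray-blue vs brown
cx,cy=283,275
pts=[]
for a in np.radians(np.arange(-20,235,5)):  # avoid lid (up)
    rr=np.arange(215,175,-1); 
    v=np.array([b[int(round(cy+k*np.sin(a))),int(round(cx+k*np.cos(a)))] if 0<=cy+k*np.sin(a)<600 and 0<=cx+k*np.cos(a)<600 else 0 for k in rr])
    i=np.argmax(v>(v[:8].mean()+v.max())/2); pts.append([cx+rr[i]*np.cos(a),cy+rr[i]*np.sin(a)])
W=np.array([onplane(c,(u+.5)/S-.5+x0,(v+.5)/S-.5+y0,38)[:2] for u,v in pts])
r=least_squares(lambda p:np.hypot(*(W-p[:2]).T)-p[2],[535,-8,78],loss="soft_l1");print("rim@38",r.x,np.abs(r.fun).max())
# other stamps
for nm,u,v in(("s7foot",335.2,202.9),): print(nm,onplane(c,u,v,9))
# px->world around lid for hinge
save(c,"lidc.png",(175,110,245,165),10); save(s,"slid.png",(220,110,310,190),8)
E
```

```text
4circle [539.8954704   -7.14757433  50.0057137 ] [-0.23618905  0.4888748  -0.48756882  0.23488306]
rim@38 [538.56273016  -7.56033643  79.66389559] 1.3997724600176866
s7foot [ 455.09195257 -442.19442192    9.        ]
```

View pics/lidc.png

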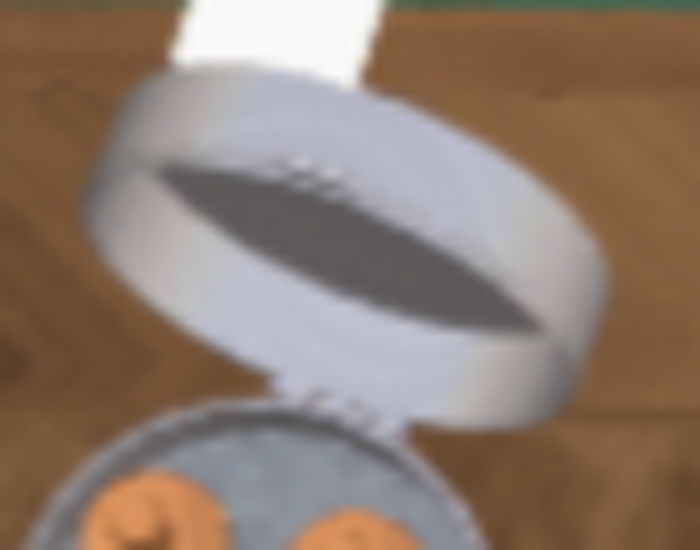

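View pics/slid.png

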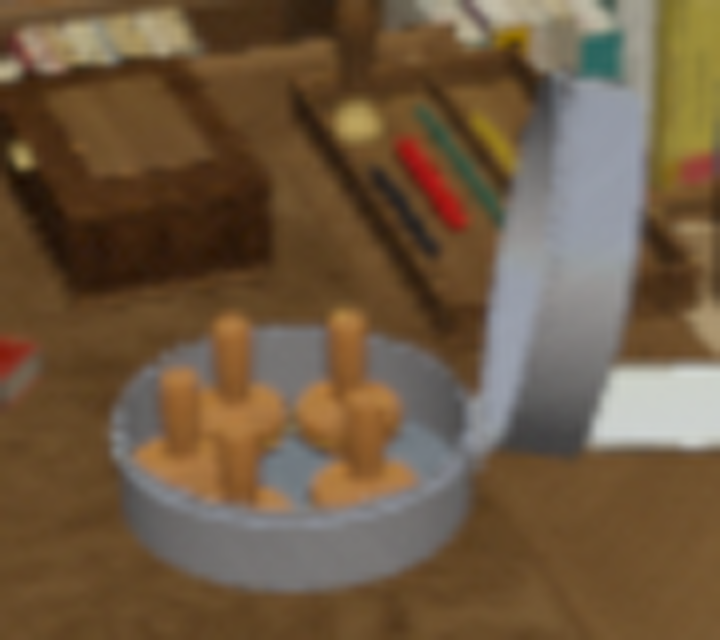

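```bash
python3 - <<'E'
from h import *
import pickle
c=pickle.load(open("top0.pkl","rb"));s=pickle.load(open("side0.pkl","rb"))
C=np.array([539.3,-7.3])
px=lambda u,v:(175+(u+.5)/10-.5,110+(v+.5)/10-.5)
for nm,u,v,z in(("hinge",340,398,36),("tab",315,178,194),("tab190",315,178,188)):
    w=onplane(c,*px(u,v),z); d=w[:2]-C; print(nm,w.round(1),np.hypot(*d).round(1),np.degrees(np.arctan2(d[1],d[0])).round(1))
# slit ends: lid rim left/right at z~115
L=onplane(c,*px(150,165),115);R=onplane(c,*px(545,330),115);d=L-R;print(L,R,np.hypot(*d[:2]),np.degrees(np.arctan2(d[1],d[0]))-90)
# stamps angle
for p in [[562.3,-36.6],[574,29.1],[525,41.1],[492.1,5.8],[504.7,-43]]:
    d=np.array(p)-C;print(p,np.hypot(*d).round(1),np.degrees(np.arctan2(d[1],d[0])).round(1))
# handle tops side check
sp=lambda u,v:(220+(u+.5)/8-.5,110+(v+.5)/8-.5)
for nm,u,v in(("stray",364,395),("A",347,318),("B",232,322),("C",180,376),):
    print(nm,onplane(s,*sp(u,v),64).round(1))
save(s,"s_r.png",(240,185,340,280),7)
save(c,"t_r.png",(255,165,355,225),8)
E
```

```text
hinge [618.3 -32.2  36. ] 82.8 -17.5
tab [646.2 -40.3 194. ] 111.9 -17.2
tab190 [647.9 -39.6 188. ] 113.3 -16.6
[671.58379483  18.91411182 115.        ] [ 622.42993085 -101.95263757  115.        ] 130.47939856854654 -22.130500468945726
[562.3, -36.6] 37.2 -51.9
[574, 29.1] 50.3 46.4
[525, 41.1] 50.5 106.5
[492.1, 5.8] 49.0 164.5
[504.7, -43] 49.7 -134.1
stray [561.6 -40.5  64. ]
A [574.   23.9  64. ]
B [525.3  36.3  64. ]
C [492.   -1.3  64. ]
```

View pics/s_r.png

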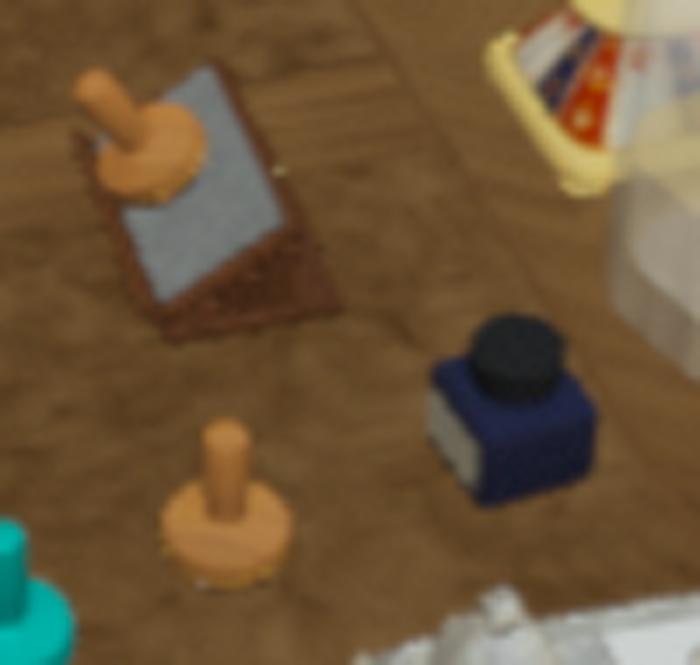

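View pics/t_r.png

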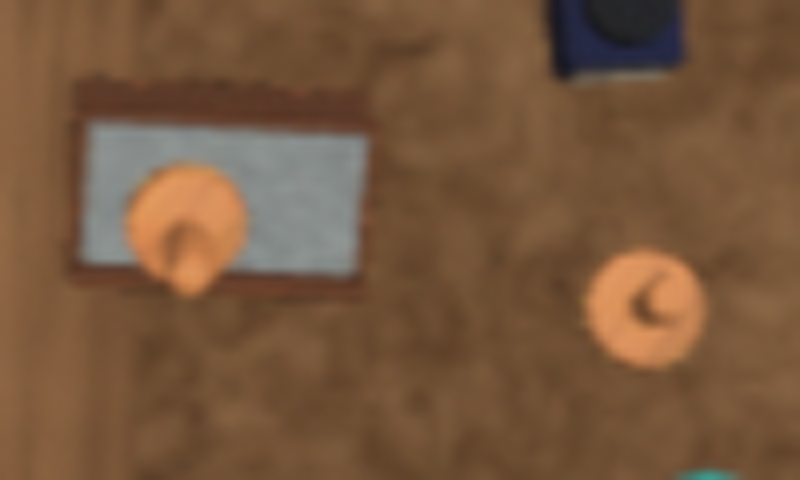

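```bash
cat >> h.py <<'E'
def ray(c,u,v):
    R,t=RT(c); d=R.T@np.array([(u-c["cx"])/c["fx"],(v-c["cy"])/c["fy"],1]); return -R.T@t,d/np.linalg.norm(d)
def tri(a,pa,b,pb):
    o1,d1=ray(a,*pa);o2,d2=ray(b,*pb)
    A=np.stack([d1,-d2],1); k=np.linalg.lstsq(A,o2-o1,rcond=None)[0]
    p=o1+k[0]*d1;q=o2+k[1]*d2; return (p+q)/2,p-q
E
python3 - <<'E'
from h import *
import pickle
c=pickle.load(open("top0.pkl","rb"));s=pickle.load(open("side0.pkl","rb"))
T=lambda u,v:(255+(u+.5)/8-.5,165+(v+.5)/8-.5)
Sd=lambda u,v:(240+(u+.5)/7-.5,185+(v+.5)/7-.5)
for nm,a,b in(("s6 htop",(189,278),(95,84)),("s6 foot",(187,222),(153,148)),("s7 htop",(668,295),(227,433)),("s7 foot",(646,308),(227,525)),("rest bed lo R",(358,275),(163,301)),("rest bed hi R",(370,133),(287,222)),("bed hi L",(88,122),(213,66))):
    p,e=tri(c,T(*a),s,Sd(*b));print(nm,p.round(1),e.round(1))
a=onplane(c,*T(88,122),50);b=onplane(c,*T(370,133),50);d=a-b;print("rest y dir",np.degrees(np.arctan2(d[1],d[0])))
a=onplane(c,*T(72,282),8);b=onplane(c,*T(362,296),8);d=a-b;print("front y dir",a,b,np.degrees(np.arctan2(d[1],d[0])))
save(s,"grip.png",(110,0,190,90),7)
E
```

```text
s6 htop [ 457.8 -254.2   80. ] [-3.1  0.5 -0.4]
s6 foot [ 482.9 -255.4   42.3] [-0.9  0.2 -0.1]
s7 htop [ 455.  -441.6   56.7] [ 0.2 -0.   0. ]
s7 foot [ 454.6 -442.2   10.9] [-0.4  0.1 -0.1]
rest bed lo R [ 465.5 -325.3   20.4] [-1.2  0.2 -0.2]
rest bed hi R [ 517.8 -326.5   49.4] [ 0.2 -0.   0. ]
bed hi L [ 521.5 -215.8   48.5] [-1.7  0.4 -0.3]
rest y dir 88.66731508356233
front y dir [ 461.51113247 -211.25167878    8.        ] [ 457.70465087 -328.22698266    8.        ] 88.136201476174
```

View pics/grip.png

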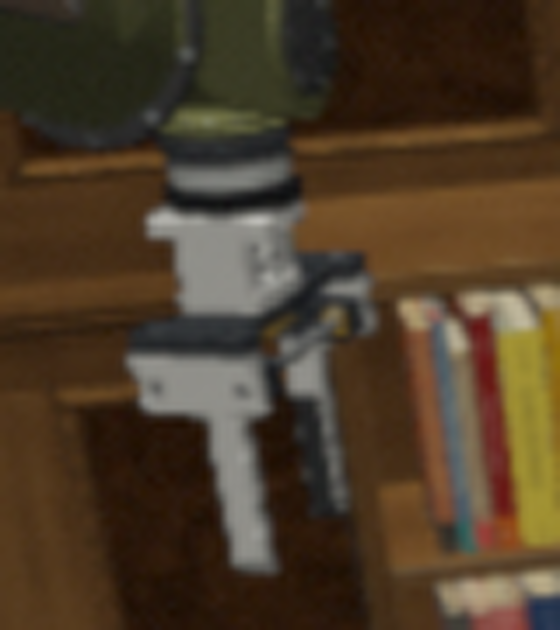

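Stamp foot pixels (top): stray (210,168), rest stamp (278,193), desk stamp (335,203). Both views agree on the desk stamp at about (455,-442), and the close crop confirms it is the orange one. The free ring slots are at about -74° and -14° round the tin. First, the stray.

Emit:
arm_command(
  deltas=[
    {"xyz": [0.0263, -0.044, 0], "turn": [0, 0, 0.0137]},
    {"xyz": [0.0263, -0.044, 0], "turn": [0, 0, 0.0137]},
    {"xyz": [0.0263, -0.044, 0], "turn": [0, 0, 0.0137]},
    {"xyz": [0.0263, -0.044, 0], "turn": [0, 0, 0.0137]},
    {"xyz": [0.0263, -0.044, 0], "turn": [0, 0, 0.0137]},
    {"xyz": [0.0263, -0.044, 0], "turn": [0, 0, 0.0137]},
    {"xyz": [0.0263, -0.044, 0], "turn": [0, 0, 0.0137]},
    {"xyz": [0.0263, -0.044, 0], "turn": [0, 0, 0.0137]},
    {"xyz": [0.0263, -0.044, 0], "turn": [0, 0, 0.0137]},
    {"xyz": [0.0263, -0.044, 0], "turn": [0, 0, 0.0137]},
    {"xyz": [0.0263, -0.044, 0], "turn": [0, 0, 0.0137]},
    {"xyz": [0.0263, -0.044, 0], "turn": [0, 0, 0.0137]},
  ],
  gripper=0.57,
  force=15,
)

```text
clock: 1.6
eef_pos: [563.2, -38.2, 216.2]
eef_rot: [3.142, -0.0, 2.841]
wrist_force: [1.5, 0.6, -0.1]
finger_gap: 40.3
```

Emit:
arm_command(
  deltas=[
    {"xyz": [0, 0, -0.04]},
    {"xyz": [0, 0, -0.04]},
    {"xyz": [0, 0, -0.03]},
    {"xyz": [0, 0, 0]},
  ],
)

```text
validation failed for argument at $.de...
```

```bash
python3 - <<'E'
from h import *
import pickle
for n in("top","side"):
    c=snap(n); pickle.dump(c,open(n+"1.pkl","wb"))
    save(c,n+"1.png",(165,100,305,220) if n=="top" else (210,60,330,190),5)
s=read_state(); print(s["clock"],s["eef_pos"],s["eef_rot"],s["finger_gap"],s["wrist_force"],s["joints"])
E
```

```text
1.7 [563.70985302 -40.14630675 215.47177367] [-3.14093924e+00 -8.70689469e-04  2.83696837e+00] 40.166854492553256 [1.03945277 0.75158588 0.0936137 ] [-1.35677199e-01  3.35014398e-01  1.47721910e+00 -5.12455999e-04
  1.33032735e+00 -1.40172724e+00]
```

View pics/top1.png

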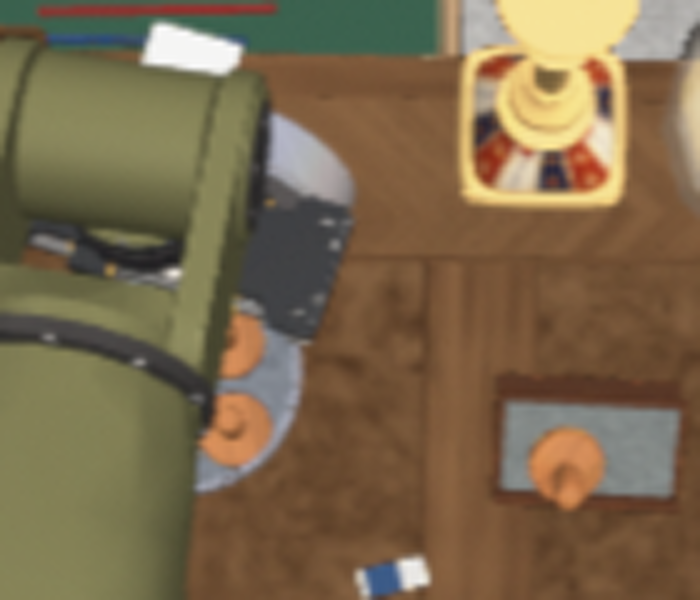

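View pics/side1.png

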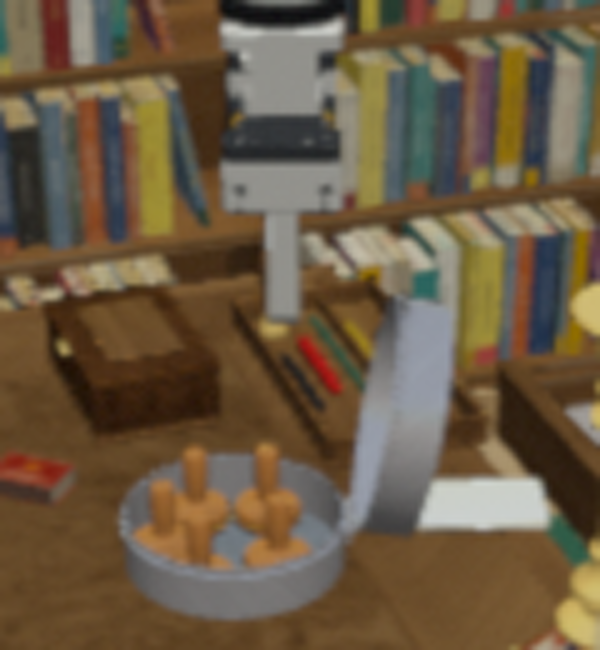

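Emit:
arm_command(
  deltas=[
    {"xyz": [0, 0, -0.04], "turn": [0, 0, 0]},
    {"xyz": [0, 0, -0.04], "turn": [0, 0, 0]},
    {"xyz": [0, 0, -0.03], "turn": [0, 0, 0]},
    {"xyz": [0, 0, 0], "turn": [0, 0, 0]},
    {"xyz": [0, 0, 0], "turn": [0, 0, 0]},
  ],
)

```text
clock: 2.33
eef_pos: [563.1, -36.3, 107.8]
eef_rot: [3.141, 0.001, 2.84]
wrist_force: [0.0, 0.0, 0.7]
finger_gap: 40.1
```

```bash
python3 - <<'E'
from h import *
import pickle
c=snap("side"); pickle.dump(c,open("side2.pkl","wb"))
save(c,"side2.png",(215,100,315,190),7)
s=read_state(); print(s["clock"],s["eef_pos"],s["eef_rot"],s["finger_gap"],s["wrist_force"],s["joints"])
for e in(-11,0): print(proj(c,s["eef_pos"]+[0,0,e]))
E
```

```text
2.375 [563.2440851  -36.4484071  108.03399125] [3.14121291e+00 2.10575181e-03 2.84036318e+00] 40.51226086381193 [-0.22747323  0.34943087  0.2591921 ] [-1.29518691e-01  4.40832305e-01  1.59483363e+00  1.60775557e-05
  1.10378704e+00 -1.39909317e+00]
[265.09593124 149.71039772]
[265.07554697 146.80605241]
```

View pics/side2.png

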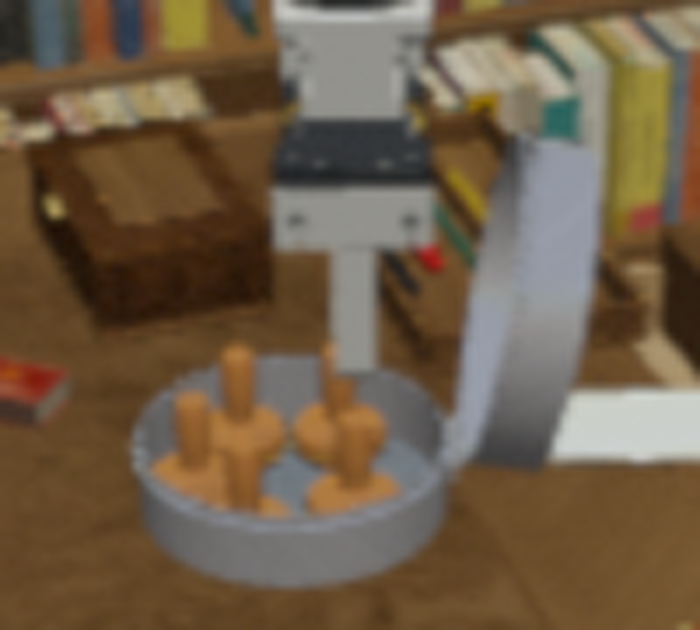

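Fingers (crop col 355) hang over the stray handle (crop 356,415). I'll lower and grip.

Emit:
arm_command(
  deltas=[
    {"xyz": [-0.0006, -0.0005, -0.025], "turn": [0, 0, 0]},
    {"xyz": [0, 0, -0.0265], "turn": [0, 0, 0]},
    {"xyz": [0, 0, 0], "turn": [0, 0, 0]},
  ],
)

```text
clock: 2.75
eef_pos: [561.6, -37.0, 54.8]
eef_rot: [-3.141, -0.001, 2.84]
wrist_force: [1.2, 0.7, -0.0]
finger_gap: 40.5
```

Emit:
arm_command(
  deltas=[
    {"xyz": [0, 0, 0], "turn": [0, 0, 0]},
    {"xyz": [0, 0, 0], "turn": [0, 0, 0]},
    {"xyz": [0, 0, 0], "turn": [0, 0, 0]},
    {"xyz": [0, 0, 0], "turn": [0, 0, 0]},
  ],
  gripper=1.0,
  force=15,
)

```text
clock: 3.25
eef_pos: [562.5, -37.1, 56.0]
eef_rot: [3.141, 0.002, 2.84]
wrist_force: [-0.8, 0.9, 7.5]
finger_gap: 17.4
```

```bash
python3 - <<'E'
from h import *
import pickle
c=snap("side"); pickle.dump(c,open("side3.pkl","wb"))
save(c,"side3.png",(215,100,315,190),7)
t=snap("top");save(t,"top3.png",(165,130,265,220),7)
s=read_state(); print(s["clock"],s["eef_pos"],s["eef_rot"],s["finger_gap"],s["wrist_force"])
E
```

```text
3.35 [562.52293683 -37.10364046  55.95343073] [3.14123799e+00 1.51219450e-03 2.84018645e+00] 17.462832958251674 [-1.05761097  0.38973817  6.49316368]
```

View pics/side3.png

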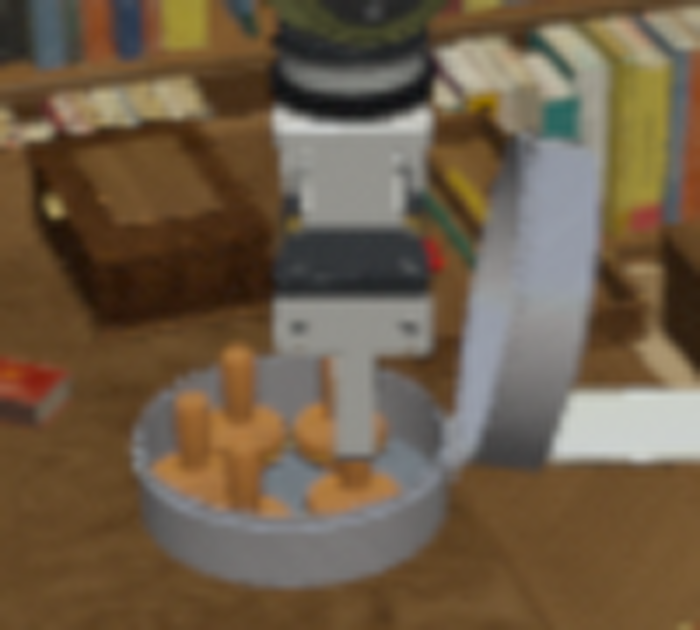

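View pics/top3.png

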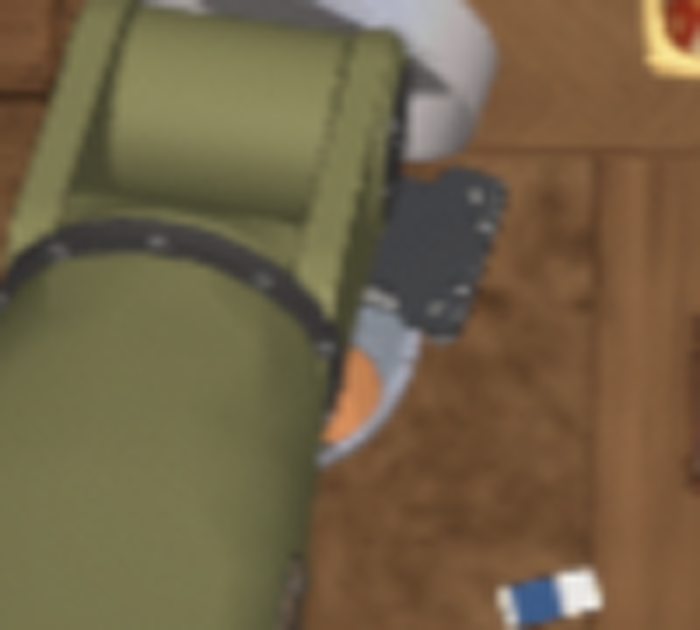

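Emit:
arm_command(
  deltas=[
    {"xyz": [0, 0, 0.005], "turn": [0, 0, 0]},
    {"xyz": [-0.0046, -0.0094, 0], "turn": [0, 0, 0]},
    {"xyz": [-0.0046, -0.0094, 0], "turn": [0, 0, 0]},
    {"xyz": [0, 0, 0], "turn": [0, 0, 0]},
    {"xyz": [0, 0, -0.004], "turn": [0, 0, 0]},
    {"xyz": [0, 0, -0.001], "turn": [0, 0, 0]},
    {"xyz": [0, 0, 0], "turn": [0, 0, 0]},
  ],
)

```text
clock: 4.22
eef_pos: [553.2, -56.0, 55.7]
eef_rot: [-3.141, 0.001, 2.841]
wrist_force: [-3.4, -0.9, 10.7]
finger_gap: 17.4
```

```bash
python3 - <<'E'
from h import *
import pickle
c=snap("side"); pickle.dump(c,open("side4.pkl","wb"))
save(c,"side4.png",(215,100,315,190),7)
s=read_state(); print(s["clock"],s["eef_pos"],s["eef_rot"],s["finger_gap"],s["wrist_force"])
E
```

```text
4.275 [553.17515431 -55.98466311  55.67472119] [-3.14127958e+00  9.22408000e-04  2.84054069e+00] 17.330896701593215 [-3.56007526 -1.33218973  9.68217638]
```

View pics/side4.png

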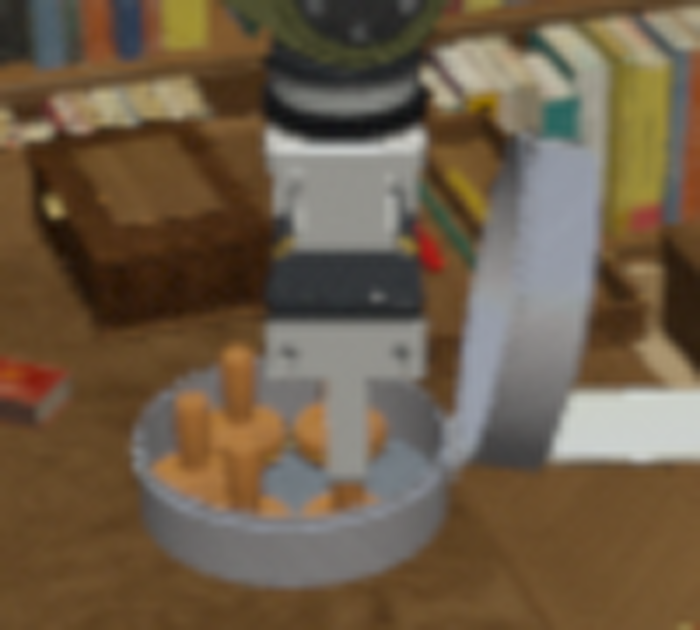

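Emit:
arm_command(
  deltas=[
    {"xyz": [0, 0, 0], "turn": [0, 0, 0]},
    {"xyz": [0, 0, 0], "turn": [0, 0, 0]},
    {"xyz": [0, 0, 0.03], "turn": [0, 0, 0]},
    {"xyz": [0, 0, 0.035], "turn": [0, 0, 0]},
    {"xyz": [0, 0, 0.03], "turn": [0, 0, 0]},
  ],
  gripper=0.68,
)

```text
clock: 4.9
eef_pos: [552.8, -55.8, 150.9]
eef_rot: [3.142, 0.0, 2.84]
wrist_force: [0.7, -0.9, 0.1]
finger_gap: 29.9
```

Emit:
arm_command(
  deltas=[
    {"xyz": [-0.0115, -0.0198, -0.0027], "turn": [0, 0, 0.09]},
    {"xyz": [-0.0115, -0.0198, -0.0027], "turn": [0, 0, 0.09]},
    {"xyz": [-0.0115, -0.0198, -0.0027], "turn": [0, 0, 0.09]},
    {"xyz": [-0.0115, -0.0198, -0.0027], "turn": [-0.0022, -0.08, 0]},
    {"xyz": [-0.0115, -0.0198, -0.0027], "turn": [-0.0022, -0.08, 0]},
    {"xyz": [-0.0115, -0.0198, -0.0027], "turn": [-0.0022, -0.08, 0]},
    {"xyz": [-0.0115, -0.0198, -0.0027], "turn": [-0.0022, -0.08, 0]},
    {"xyz": [-0.0115, -0.0198, -0.0027], "turn": [-0.0022, -0.08, 0]},
    {"xyz": [-0.0115, -0.0198, -0.0027], "turn": [-0.0022, -0.08, 0]},
    {"xyz": [-0.0115, -0.0198, -0.0027], "turn": [-0.0022, -0.08, 0]},
    {"xyz": [0, 0, 0], "turn": [0, 0, 0]},
  ],
)

```text
clock: 6.28
eef_pos: [456.4, -234.7, 141.6]
eef_rot: [-3.123, 0.518, 3.087]
wrist_force: [0.5, -0.6, -1.2]
finger_gap: 30.3
```

```bash
python3 - <<'E'
from h import *
import pickle
c=snap("side"); pickle.dump(c,open("side5.pkl","wb"))
save(c,"side5.png",(200,110,340,230),5)
t=snap("top");save(t,"top5.png",(165,120,305,225),5); pickle.dump(t,open("top5.pkl","wb"))
s=read_state(); print(s["clock"],s["eef_pos"],s["eef_rot"],s["finger_gap"],s["wrist_force"],s["joints"])
from scipy.spatial.transform import Rotation as Ro
M=Ro.from_euler("xyz",s["eef_rot"]).as_matrix();print(M.round(3))
E
```

```text
6.375 [ 456.44300621 -234.21202995  140.98469964] [-3.12389146  0.51682576  3.08734393] 29.96512448636547 [ 0.67083576 -0.32779872  0.28869904] [-0.68787393  0.09727531  2.04578297  0.49987154  0.6193532  -2.55480634]
[[-0.868  0.063  0.492]
 [ 0.047  0.998 -0.044]
 [-0.494 -0.015 -0.869]]
```

View pics/side5.png

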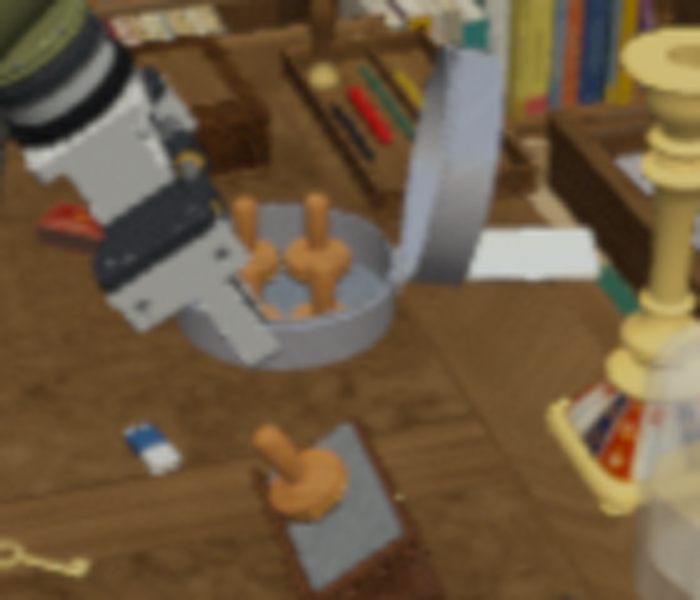

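View pics/top5.png

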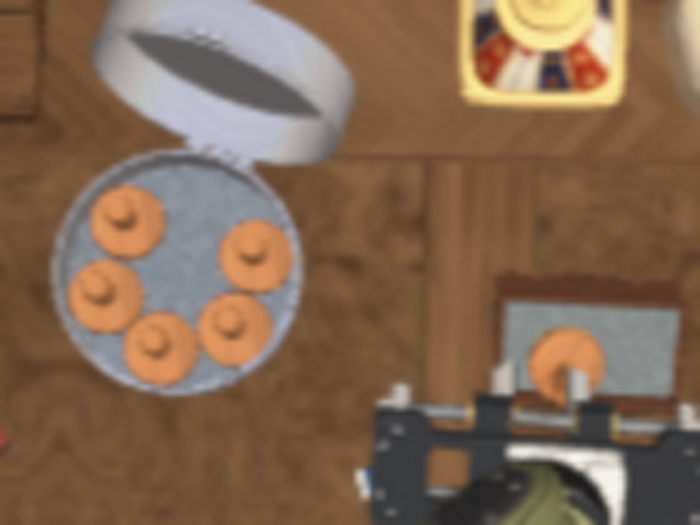

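The stray now stands at top-crop (255,257) in the ring. Joint 6 is at its limit, so I'm backing off with a half-turn of the jaws.

```bash
cat >> h.py <<'E'
from scipy.spatial.transform import Rotation as Ro
def rel(eef_rot,zt,yt,n,pos=None,tgt=None):
    zt=np.array(zt,float);zt/=np.linalg.norm(zt);yt=np.array(yt,float);yt-=zt*(yt@zt);yt/=np.linalg.norm(yt)
    M=np.stack([np.cross(yt,zt),yt,zt],1)
    v=(Ro.from_matrix(M)*Ro.from_euler("xyz",eef_rot).inv()).as_rotvec()
    a=np.linalg.norm(v); print("rotvec",v.round(3),"ang",a.round(3),"other way",(v/a*(a-2*np.pi)).round(3))
    print("per row",(v/n).round(4))
    if tgt is not None: print("dpos",(np.array(tgt)-pos).round(1),"per row m",((np.array(tgt)-pos)/n/1000).round(5))
def feet(c,x0,y0,x1,y1,z=13,S=8):
    up=cv2.resize(c["color"][y0:y1,x0:x1],None,fx=S,fy=S,interpolation=cv2.INTER_CUBIC)
    col=(up[...,0].astype(int)-up[...,2]).clip(0,255).astype(np.uint8)
    circ=cv2.HoughCircles(col,cv2.HOUGH_GRADIENT,1,40,param1=100,param2=12,minRadius=int(6.5*S),maxRadius=int(8.5*S))
    out=[]
    for u,v,r in (circ[0] if circ is not None else []):
        U=(u+.5)/S-.5+x0;V=(v+.5)/S-.5+y0; out.append([*onplane(c,U,V,z)[:2],r/S,U,V])
    return np.array(out)
E
python3 - <<'E'
from h import *
import pickle
t=pickle.load(open("top5.pkl","rb")); print(feet(t,165,140,240,215).round(1))
s=read_state()
a=0.56;b=np.radians(-1.7)
z=[np.sin(a)*np.cos(b),np.sin(a)*np.sin(b),-np.cos(a)]
pos=s["eef_pos"]; ax=-np.array(z); tg=np.array([457.8,-254.3,80])-22*ax
print("axis",ax.round(3),"TCP goal",tg.round(1))
rel(s["eef_rot"],z,[-0.0297,-0.9995,0],18,pos,tg+70*ax)
E
```

```text
[[552.7 -55.    7.3 215.8 170.9]
 [574.4  28.7   7.3 190.1 163.9]
 [525.   41.1   7.4 185.8 178.9]
 [491.7   4.9   7.4 196.6 189.2]
 [505.1 -40.6   7.3 210.9 185.4]]
axis [-0.531  0.016  0.847] TCP goal [ 469.5 -254.6   61.4]
rotvec [ 1.598 -0.095 -2.679] ang 3.121 other way [-1.619  0.096  2.715]
per row [ 0.0888 -0.0053 -0.1488]
dpos [-24.1 -19.3 -20.3] per row m [-0.00134 -0.00107 -0.00113]
```

Emit:
arm_command(
  deltas=[
    {"xyz": [-0.0013, -0.001, -0.0005], "turn": [0.0888, -0.0053, -0.1488]},
    {"xyz": [-0.0013, -0.001, -0.0005], "turn": [0.0888, -0.0053, -0.1488]},
    {"xyz": [-0.0013, -0.001, -0.0005], "turn": [0.0888, -0.0053, -0.1488]},
    {"xyz": [-0.0013, -0.001, -0.0005], "turn": [0.0888, -0.0053, -0.1488]},
    {"xyz": [-0.0013, -0.001, -0.0005], "turn": [0.0888, -0.0053, -0.1488]},
    {"xyz": [-0.0013, -0.001, -0.0005], "turn": [0.0888, -0.0053, -0.1488]},
    {"xyz": [-0.0013, -0.001, -0.0005], "turn": [0.0888, -0.0053, -0.1488]},
    {"xyz": [-0.0013, -0.001, -0.0005], "turn": [0.0888, -0.0053, -0.1488]},
    {"xyz": [-0.0013, -0.001, -0.0005], "turn": [0.0888, -0.0053, -0.1488]},
    {"xyz": [-0.0013, -0.001, -0.0005], "turn": [0.0888, -0.0053, -0.1488]},
  ],
)

```text
clock: 7.62
eef_pos: [443.3, -244.2, 135.5]
eef_rot: [2.624, -0.104, 1.381]
wrist_force: [-0.2, -1.0, 0.2]
finger_gap: 29.9
```

```bash
cat > goal6.py <<'E'
from h import *
s=read_state()
a=0.56;b=np.radians(-1.7)
z=[np.sin(a)*np.cos(b),np.sin(a)*np.sin(b),-np.cos(a)]
pos=s["eef_pos"]; ax=-np.array(z); tg=np.array([457.8,-254.3,80])-22*ax
print(s["clock"],pos,s["joints"].round(3),s["finger_gap"])
rel(s["eef_rot"],z,[-0.0297,-0.9995,0],8,pos,tg+60*ax)
E
python3 goal6.py
```

```text
7.625 [ 443.30393105 -244.19074791  135.476451  ] [-0.753  0.107  2.054  0.586  0.662 -0.946] 29.920399359091416
rotvec [ 0.706 -0.042 -1.186] ang 1.381 other way [-2.506  0.149  4.211]
per row [ 0.0882 -0.0052 -0.1482]
dpos [ -5.7  -9.5 -23.3] per row m [-0.00071 -0.00119 -0.00291]
```

Emit:
arm_command(
  deltas=[
    {"xyz": [-0.0007, -0.0012, -0.0029], "turn": [0.0882, -0.0052, -0.1482]},
    {"xyz": [-0.0007, -0.0012, -0.0029], "turn": [0.0882, -0.0052, -0.1482]},
    {"xyz": [-0.0007, -0.0012, -0.0029], "turn": [0.0882, -0.0052, -0.1482]},
    {"xyz": [-0.0007, -0.0012, -0.0029], "turn": [0.0882, -0.0052, -0.1482]},
    {"xyz": [-0.0007, -0.0012, -0.0029], "turn": [0.0882, -0.0052, -0.1482]},
    {"xyz": [-0.0007, -0.0012, -0.0029], "turn": [0.0882, -0.0052, -0.1482]},
    {"xyz": [-0.0007, -0.0012, -0.0029], "turn": [0.0882, -0.0052, -0.1482]},
    {"xyz": [-0.0007, -0.0012, -0.0029], "turn": [0.0882, -0.0052, -0.1482]},
    {"xyz": [0, 0, 0], "turn": [0, 0, 0]},
    {"xyz": [0, 0, 0], "turn": [0, 0, 0]},
  ],
)

```text
clock: 8.88
eef_pos: [437.6, -254.1, 112.4]
eef_rot: [3.136, -0.559, -0.02]
wrist_force: [-0.4, 0.1, -0.9]
finger_gap: 30.3
```

```bash
python3 goal6.py; python3 - <<'E'
from h import *
import pickle
c=snap("side"); pickle.dump(c,open("side6.pkl","wb"))
save(c,"side6.png",(200,130,300,220),7)
t=snap("top"); pickle.dump(t,open("top6.pkl","wb"));save(t,"top6.png",(240,160,320,230),8)
print(feet(t,165,140,240,215).round(1))
E
```

```text
8.875 [ 437.55767746 -254.0572529   112.43561791] [-0.788  0.146  2.089  0.703  0.599  0.275] 30.32000768026717
rotvec [ 0.004 -0.001 -0.007] ang 0.008 other way [-3.39   1.132  5.158]
per row [ 0.0005 -0.0002 -0.0008]
dpos [ 0.1  0.4 -0.2] per row m [ 1.e-05  4.e-05 -3.e-05]
[[525.   41.1   7.3 185.8 178.9]
 [574.   29.5   7.3 189.9 164. ]
 [552.3 -54.7   7.3 215.6 171. ]
 [505.1 -41.8   7.2 211.2 185.4]
 [491.7   5.3   7.3 196.5 189.2]]
```

View pics/side6.png

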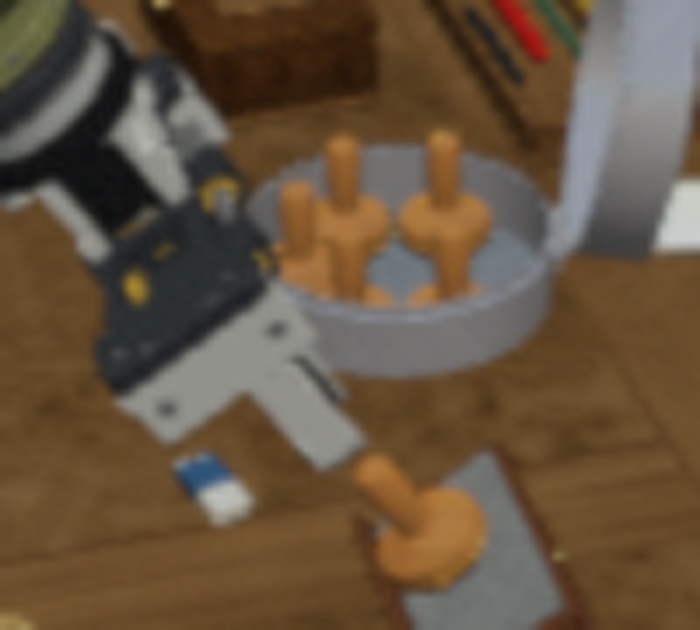

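View pics/top6.png

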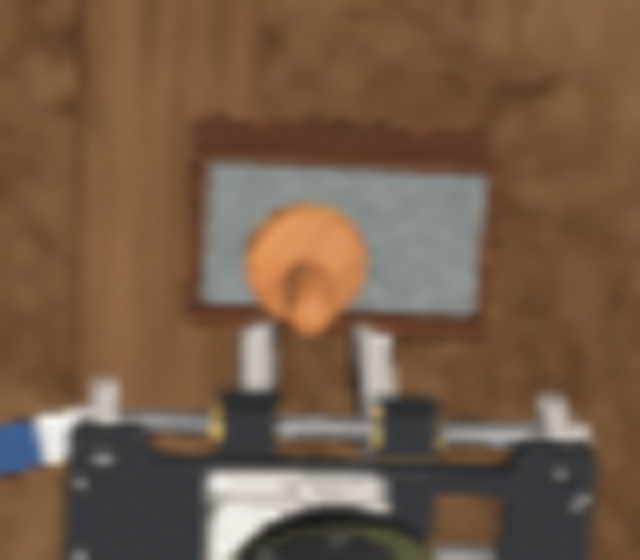

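```bash
python3 - <<'E'
from h import *
import pickle
c=pickle.load(open("side6.pkl","rb"));t=pickle.load(open("top6.pkl","rb"))
ax=np.array([-.531,.016,.847]);h=np.array([457.8,-254.3,80])
for a in(.45,.5,.56,.6):
    ax=np.array([-np.sin(a),.016,np.cos(a)])
    for k in (0,-22,-45,):
        q=(proj(c,h+k*ax)-[200,130]+.5)*7; w=(proj(t,h+k*ax)-[240,160]+.5)*8; print(a,k,q.round(),w.round())
e=np.array([437.56,-254.06,112.4]); ax=np.array([-.531,.016,.847])
for k in(0,60,67,74): print("tool",k,((proj(c,e-k*ax)-[200,130]+.5)*7).round(),((proj(t,e-k*ax)-[240,160]+.5)*8).round())
E
```

```text
0.45 0 [372. 470.] [311. 315.]
0.45 -22 [395. 505.] [308. 295.]
0.45 -45 [420. 541.] [306. 276.]
0.5 0 [372. 470.] [311. 315.]
0.5 -22 [398. 504.] [309. 293.]
0.5 -45 [424. 538.] [306. 271.]
0.56 0 [372. 470.] [311. 315.]
0.56 -22 [400. 502.] [309. 290.]
0.56 -45 [429. 535.] [307. 264.]
0.6 0 [372. 470.] [311. 315.]
0.6 -22 [402. 501.] [309. 288.]
0.6 -45 [433. 532.] [307. 260.]
tool 0 [321. 414.] [315. 360.]
tool 60 [400. 502.] [310. 290.]
tool 67 [409. 512.] [309. 282.]
tool 74 [418. 522.] [308. 274.]
```

Emit:
arm_command(
  deltas=[
    {"xyz": [0.0096, -0.0003, -0.0152], "turn": [0, 0, 0]},
    {"xyz": [0.0096, -0.0003, -0.0152], "turn": [0, 0, 0]},
    {"xyz": [0.0096, -0.0003, -0.0152], "turn": [0, 0, 0]},
    {"xyz": [0.0032, 0, -0.0051], "turn": [0, 0, 0]},
    {"xyz": [0, 0, 0], "turn": [0, 0, 0]},
  ],
)

```text
clock: 9.6
eef_pos: [469.2, -255.1, 61.6]
eef_rot: [3.139, -0.559, -0.026]
wrist_force: [0.0, 0.3, 0.2]
finger_gap: 30.0
```

```bash
python3 - <<'E'
from h import *
c=snap("side"); 
save(c,"side7.png",(220,150,300,220),8)
s=read_state();print(s["clock"],s["eef_pos"],s["wrist_force"],s["finger_gap"])
E
```

```text
9.65 [ 469.21767111 -255.26910402   61.98323319] [-0.24167265  0.0235066  -0.53893498] 30.076541707717524
```

View pics/side7.png

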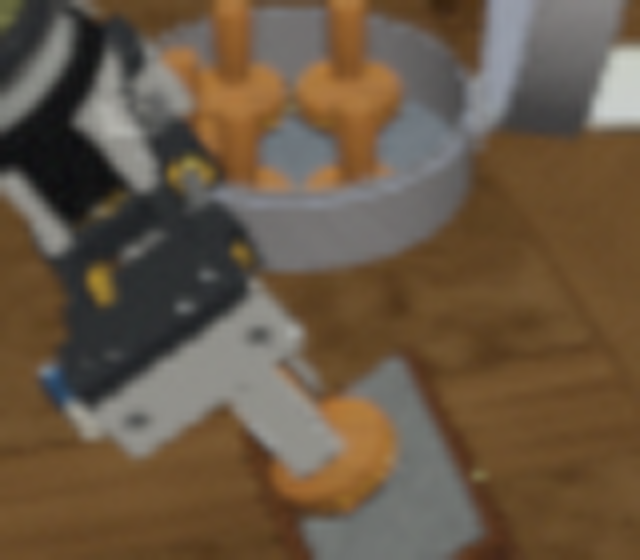

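Emit:
arm_command(
  deltas=[
    {"xyz": [0, 0, 0], "turn": [0, 0, 0]},
    {"xyz": [0, 0, 0], "turn": [0, 0, 0]},
    {"xyz": [0, 0, 0], "turn": [0, 0, 0]},
    {"xyz": [-0.0053, 0.0002, 0.0085], "turn": [0, 0, 0]},
    {"xyz": [-0.0106, 0.0003, 0.017], "turn": [0, 0, 0]},
    {"xyz": [-0.0159, 0.0005, 0.0255], "turn": [0, 0, 0]},
  ],
  gripper=1.0,
  force=15,
)

```text
clock: 10.4
eef_pos: [436.6, -253.9, 113.0]
eef_rot: [3.14, -0.558, -0.027]
wrist_force: [-0.4, 0.1, 0.5]
finger_gap: 17.8
```

Emit:
arm_command(
  deltas=[
    {"xyz": [0.0132, 0.0237, 0.0035], "turn": [0.0024, 0.08, 0]},
    {"xyz": [0.0132, 0.0237, 0.0035], "turn": [0.0024, 0.08, 0]},
    {"xyz": [0.0132, 0.0237, 0.0035], "turn": [0.0024, 0.08, 0]},
    {"xyz": [0.0132, 0.0237, 0.0035], "turn": [0.0024, 0.08, 0]},
    {"xyz": [0.0132, 0.0237, 0.0035], "turn": [0.0024, 0.08, 0]},
    {"xyz": [0.0132, 0.0237, 0.0035], "turn": [0.0024, 0.08, 0]},
    {"xyz": [0.0132, 0.0237, 0.0035], "turn": [0.0024, 0.08, 0]},
    {"xyz": [0.0132, 0.0237, 0.0035], "turn": [0, 0, -0.0907]},
    {"xyz": [0.0132, 0.0237, 0.0035], "turn": [0, 0, -0.0907]},
    {"xyz": [0.0132, 0.0237, 0.0035], "turn": [0, 0, -0.0907]},
    {"xyz": [0, 0, 0], "turn": [0, 0, 0]},
  ],
)

```text
clock: 11.78
eef_pos: [569.6, -16.5, 148.1]
eef_rot: [3.14, 0.001, -0.298]
wrist_force: [0.1, -0.5, -0.7]
finger_gap: 17.7
```

```bash
python3 - <<'E'
from h import *
import pickle
c=snap("side"); pickle.dump(c,open("side8.pkl","wb"));save(c,"side8.png",(215,90,315,190),6)
t=snap("top");save(t,"top8.png",(165,110,265,220),6)
s=read_state();print(s["clock"],s["eef_pos"],s["eef_rot"],s["wrist_force"],s["finger_gap"],s["joints"].round(2))
E
```

```text
11.875 [568.97227912 -17.77413069 147.70007431] [ 3.14036657e+00  1.55382960e-03 -2.97960002e-01] [ 0.51437634 -0.34469906 -1.67638132] 17.837540502493393 [-0.1   0.41  1.54 -0.    1.19  1.77]
```

View pics/side8.png

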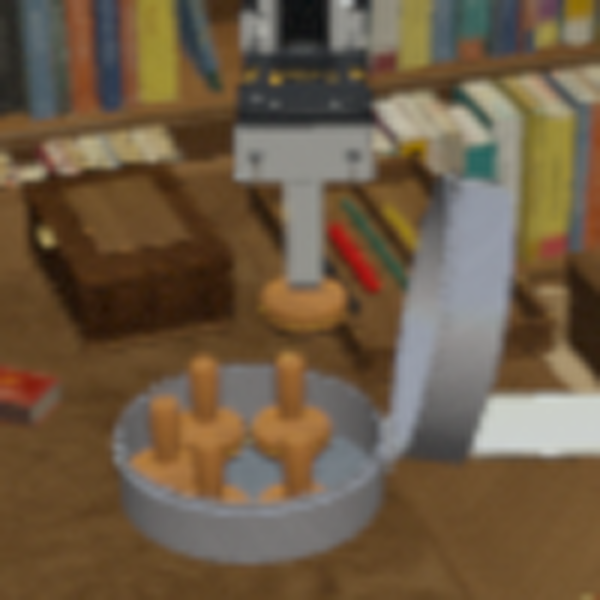

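View pics/top8.png

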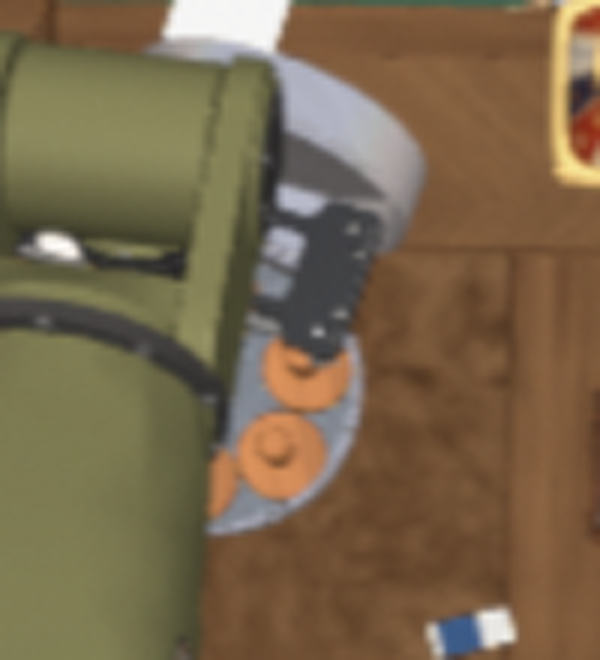

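Emit:
arm_command(
  deltas=[
    {"xyz": [0.01, -0.0015, 0], "turn": [0, 0, 0]},
    {"xyz": [0.0095, -0.0015, 0], "turn": [0, 0, 0]},
    {"xyz": [0, 0, -0.02], "turn": [0, 0, 0]},
    {"xyz": [0, 0, -0.01], "turn": [0, 0, 0]},
    {"xyz": [0, 0, 0], "turn": [0, 0, 0]},
    {"xyz": [0, 0, 0], "turn": [0, 0, 0]},
  ],
)

```text
clock: 12.62
eef_pos: [589.3, -20.3, 118.3]
eef_rot: [3.141, 0.001, -0.299]
wrist_force: [0.9, -0.3, -0.3]
finger_gap: 17.7
```

```bash
python3 - <<'E'
from h import *
import pickle
c=snap("side"); pickle.dump(c,open("side9.pkl","wb"));save(c,"side9.png",(235,110,315,180),8)
s=read_state();print(s["clock"],s["eef_pos"],s["eef_rot"],s["wrist_force"],s["finger_gap"],s["joints"].round(2))
E
```

```text
12.675 [589.27897916 -20.30840155 118.35473216] [ 3.14117889e+00  3.23311100e-04 -2.99156853e-01] [ 0.4249456  -0.04474541 -0.87253091] 18.012326017238628 [-0.1   0.48  1.51 -0.    1.15  1.77]
```

View pics/side9.png

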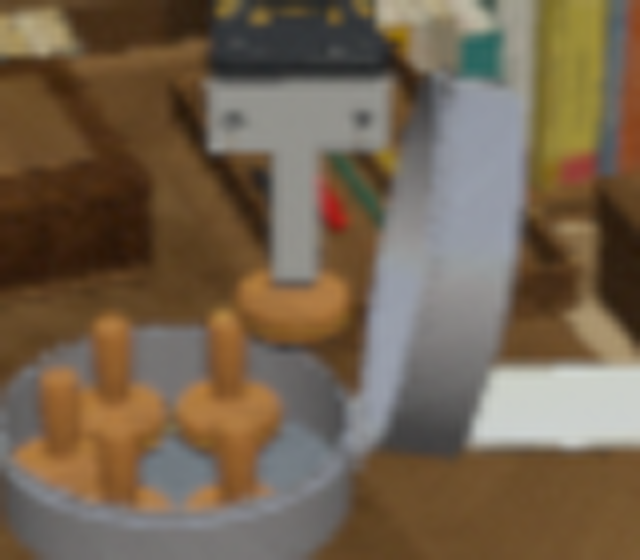

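```bash
python3 - <<'E'
from h import *
import pickle
c=pickle.load(open("side9.pkl","rb"))
for z in(23,25,30,38): print((proj(c,[589.3,-20.3,118.35-z])-[235,110]+.5)*8)
# bias at tin: N1 foot in side: ellipse centre ~ (230,415) predicted from robot-frame
print((proj(c,[574.9,28,19])-[235,110]+.5)*8,(proj(c,[574.9,28,64])-[235,110]+.5)*8)
print((proj(c,[553.2,-56,64])-[235,110]+.5)*8)
E
```

```text
[292.45508944 297.39350712]
[292.44322794 301.55476369]
[292.41366307 311.92672741]
[292.36662165 328.42981996]
[227.7543246  401.96374376] [226.80856625 313.76436076]
[236.18613764 417.06248077]
```

Emit:
arm_command(
  deltas=[
    {"xyz": [-0.0008, -0.0003, -0.025], "turn": [0, 0, 0]},
    {"xyz": [0, 0, -0.025], "turn": [0, 0, 0]},
    {"xyz": [0, 0, -0.008], "turn": [0, 0, 0]},
    {"xyz": [0, 0, 0], "turn": [0, 0, 0]},
    {"xyz": [0, 0, -0.006], "turn": [0, 0, 0]},
    {"xyz": [0, 0, -0.006], "turn": [0, 0, 0]},
    {"xyz": [0, 0, 0], "turn": [0, 0, 0]},
  ],
)

```text
clock: 13.55
eef_pos: [588.0, -20.5, 47.3]
eef_rot: [3.141, 0.002, -0.299]
wrist_force: [-0.2, 0.9, 0.8]
finger_gap: 17.3
```

```bash
python3 - <<'E'
from h import *
import pickle
c=snap("side"); pickle.dump(c,open("side10.pkl","wb"));save(c,"side10.png",(235,110,315,180),8)
s=read_state();print(s["clock"],s["eef_pos"],s["eef_rot"],s["wrist_force"],s["finger_gap"],s["joints"].round(2))
E
```

```text
13.6 [588.1153332  -20.56920181  47.59666891] [ 3.14095008e+00  1.50174169e-03 -2.99281110e-01] [ 0.16947657 -0.04974021 -1.39419771] 17.66981516045517 [-0.1   0.57  1.56 -0.    1.02  1.77]
```

View pics/side10.png

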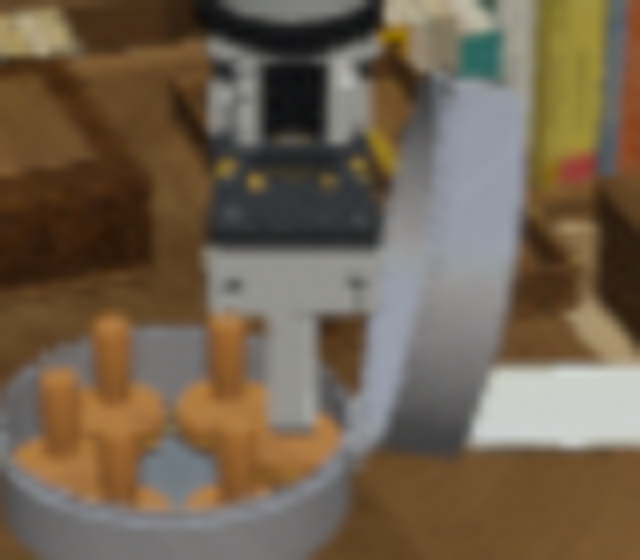

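Emit:
arm_command(
  deltas=[
    {"xyz": [0, 0, -0.003], "turn": [0, 0, 0]},
    {"xyz": [0, 0, -0.0015], "turn": [0, 0, 0]},
    {"xyz": [0, 0, 0], "turn": [0, 0, 0]},
  ],
)

```text
clock: 13.98
eef_pos: [588.1, -20.5, 43.0]
eef_rot: [3.141, 0.002, -0.299]
wrist_force: [-0.3, -0.9, 0.0]
finger_gap: 17.7
```

Emit:
arm_command(
  deltas=[
    {"xyz": [0, 0, -0.0012], "turn": [0, 0, 0]},
    {"xyz": [0, 0, 0], "turn": [0, 0, 0]},
  ],
)

```text
clock: 14.22
eef_pos: [588.1, -20.6, 41.9]
eef_rot: [3.141, 0.001, -0.299]
wrist_force: [-0.7, -0.6, -0.2]
finger_gap: 17.5
```

Emit:
arm_command(
  deltas=[
    {"xyz": [0, 0, -0.0015], "turn": [0, 0, 0]},
    {"xyz": [0, 0, 0], "turn": [0, 0, 0]},
  ],
)

```text
clock: 14.48
eef_pos: [588.1, -20.6, 40.3]
eef_rot: [3.141, 0.002, -0.299]
wrist_force: [-0.4, 0.0, -1.2]
finger_gap: 17.6
```

Emit:
arm_command(
  deltas=[
    {"xyz": [0, 0, -0.0015], "turn": [0, 0, 0]},
    {"xyz": [0, 0, 0], "turn": [0, 0, 0]},
  ],
)

```text
clock: 14.72
eef_pos: [588.1, -20.6, 38.8]
eef_rot: [3.141, 0.002, -0.299]
wrist_force: [0.4, 0.2, -1.0]
finger_gap: 17.4
```

```bash
python3 - <<'E'
from h import *
import pickle
c=snap("side"); pickle.dump(c,open("side11.pkl","wb"));save(c,"side11.png",(235,130,305,180),10)
s=read_state();print(s["wrist_force"],s["eef_pos"])
E
```

```text
[ 1.17342926 -0.9260149  -0.76867058] [588.12229084 -20.55931127  38.88931499]
```

View pics/side11.png

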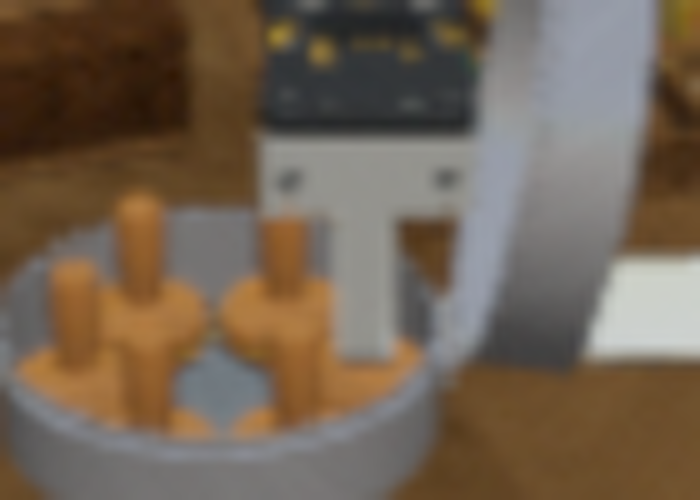

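Emit:
arm_command(
  deltas=[
    {"xyz": [0, 0, -0.0015], "turn": [0, 0, 0]},
    {"xyz": [0, 0, 0], "turn": [0, 0, 0]},
  ],
)

```text
clock: 15.02
eef_pos: [588.3, -20.6, 38.2]
eef_rot: [3.141, 0.001, -0.299]
wrist_force: [-3.1, 1.3, 7.7]
finger_gap: 17.7
```

Emit:
arm_command(
  deltas=[
    {"xyz": [0, 0, 0], "turn": [0, 0, 0]},
    {"xyz": [0, 0, 0], "turn": [0, 0, 0]},
    {"xyz": [0, 0, 0.025], "turn": [0, 0, 0]},
    {"xyz": [0, 0, 0.035], "turn": [0, 0, 0]},
    {"xyz": [-0.005, 0, 0.05], "turn": [0, 0, 0]},
  ],
  gripper=0.68,
)

```text
clock: 15.65
eef_pos: [582.6, -20.5, 147.5]
eef_rot: [3.14, 0.004, -0.299]
wrist_force: [0.5, -0.3, 0.9]
finger_gap: 30.1
```

Emit:
arm_command(
  deltas=[
    {"xyz": [-0.0106, -0.0352, -0.0023], "turn": [0, 0, 0]},
    {"xyz": [-0.0106, -0.0352, -0.0023], "turn": [0, 0, 0.143]},
    {"xyz": [-0.0106, -0.0352, -0.0023], "turn": [0, 0, 0.143]},
    {"xyz": [-0.0106, -0.0352, -0.0023], "turn": [0, 0, 0.143]},
    {"xyz": [-0.0106, -0.0352, -0.0023], "turn": [0, 0, 0.143]},
    {"xyz": [-0.0106, -0.0352, -0.0023], "turn": [0, 0, 0.143]},
    {"xyz": [-0.0106, -0.0352, -0.0023], "turn": [0, 0, 0.143]},
    {"xyz": [-0.0106, -0.0352, -0.0023], "turn": [0, 0, 0.143]},
    {"xyz": [-0.0106, -0.0352, -0.0023], "turn": [0, 0, 0.143]},
    {"xyz": [-0.0106, -0.0352, -0.0023], "turn": [0, 0, 0.143]},
    {"xyz": [-0.0106, -0.0352, -0.0023], "turn": [0, 0, 0.143]},
    {"xyz": [-0.0106, -0.0352, -0.0023], "turn": [0, 0, 0.143]},
  ],
)

```text
clock: 17.15
eef_pos: [455.4, -444.1, 119.6]
eef_rot: [3.141, 0.001, 1.278]
wrist_force: [0.9, 0.4, 0.1]
finger_gap: 29.9
```

```bash
python3 - <<'E'
from h import *
import pickle
t=snap("top"); pickle.dump(t,open("top12.pkl","wb"));save(t,"top12.png",(165,110,265,220),6)
f=feet(t,165,140,240,215);print(f.round(1))
C=np.array([539.3,-7.3])
for p in f:
    d=p[:2]-C;print(np.hypot(*d).round(1),np.degrees(np.arctan2(d[1],d[0])).round(1))
print(feet(t,325,190,350,215,9).round(1))
s=read_state();print(s["clock"],s["eef_pos"],s["eef_rot"],s["joints"].round(2))
c=snap("side"); pickle.dump(c,open("side12.pkl","wb"));save(c,"side12.png",(220,120,320,290),4)
E
```

```text
[[588.4 -19.2   7.2 205.  159.9]
 [525.   41.1   7.4 185.8 178.9]
 [574.8  29.1   7.4 190.  163.8]
 [552.3 -55.5   7.2 215.9 171. ]
 [505.1 -41.4   7.1 211.1 185.4]
 [492.1   5.8   7.2 196.4 189.1]]
50.5 -13.6
50.5 106.5
50.9 45.7
49.9 -74.9
48.3 -135.1
48.9 164.5
[]
17.2 [ 453.70719154 -447.53381167  119.19052846] [3.14129083e+00 2.10028103e-03 1.28426128e+00] [-0.84  0.58  1.36 -0.    1.21 -0.55]
```

View pics/top12.png

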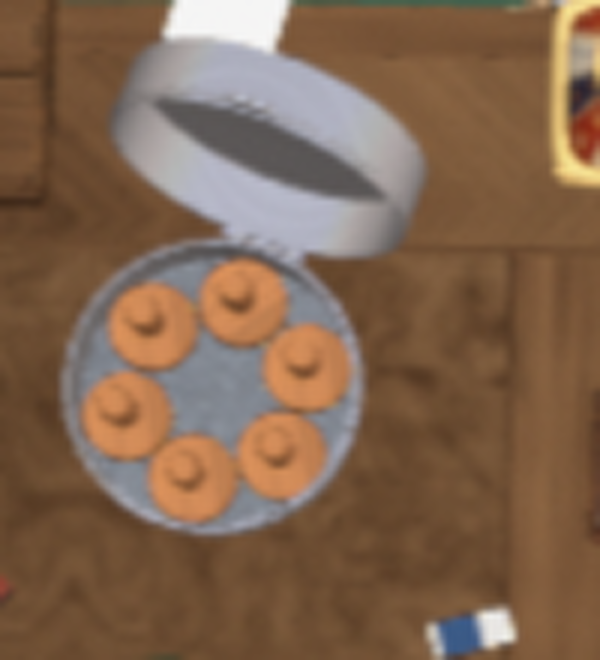

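View pics/side12.png

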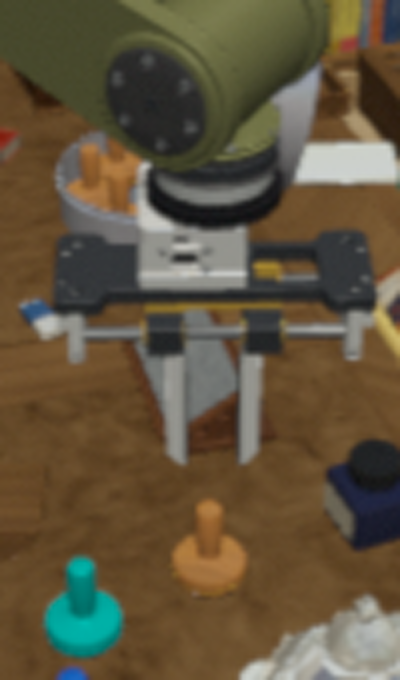

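Emit:
arm_command(
  deltas=[
    {"xyz": [0, 0, 0], "turn": [0, 0, 0]},
    {"xyz": [0, 0, -0.02], "turn": [0, 0, 0]},
    {"xyz": [0, 0, 0], "turn": [0, 0, 0]},
  ],
)

```text
clock: 17.62
eef_pos: [455.7, -441.5, 97.6]
eef_rot: [-3.139, -0.001, 1.274]
wrist_force: [0.1, 0.7, -0.6]
finger_gap: 30.2
```

```bash
python3 - <<'E'
from h import *
import pickle
s=read_state();print(s["clock"],s["eef_pos"],s["eef_rot"],s["joints"].round(2))
from scipy.optimize import minimize
t=pickle.load(open("top12.pkl","rb"))
f=feet(t,165,140,240,215)[:,:2]
b=max(((np.hypot(*(f-[x,y]).T).min(),x,y) for x in np.arange(534,546,.25) for y in np.arange(-14,0,.25)));print(b, np.hypot(*(f-b[1:]).T).round(1))
E
```

```text
17.625 [ 455.6786436  -441.45091557   97.56633088] [-3.13916976e+00 -5.32349150e-04  1.27412212e+00] [-0.83  0.6   1.38 -0.    1.17 -0.53]
(np.float64(49.531164489049324), np.float64(540.25), np.float64(-6.5)) [49.8 50.  49.6 50.4 49.5 49.6]
```

Emit:
arm_command(
  deltas=[
    {"xyz": [-0.0002, -0.0005, -0.025], "turn": [0, 0, 0]},
    {"xyz": [0, 0, -0.025], "turn": [0, 0, 0]},
    {"xyz": [0, 0, -0.0075], "turn": [0, 0, 0]},
    {"xyz": [0, 0, 0], "turn": [0, 0, 0]},
  ],
)

```text
clock: 18.12
eef_pos: [455.9, -443.3, 42.5]
eef_rot: [3.141, 0.001, 1.274]
wrist_force: [-0.5, 0.6, -1.0]
finger_gap: 30.1
```

Emit:
arm_command(
  deltas=[
    {"xyz": [0, 0, 0], "turn": [0, 0, 0]},
    {"xyz": [0, 0, 0], "turn": [0, 0, 0]},
    {"xyz": [0, 0, 0], "turn": [0, 0, 0]},
  ],
  gripper=1.0,
  force=8,
)

```text
clock: 18.5
eef_pos: [456.0, -443.7, 43.1]
eef_rot: [3.14, 0.002, 1.274]
wrist_force: [-0.6, 0.8, 3.2]
finger_gap: 17.6
```

```bash
python3 - <<'E'
from h import *
c=snap("side");save(c,"side13.png",(235,190,305,270),7)
E
```

```text
(no output)
```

View pics/side13.png

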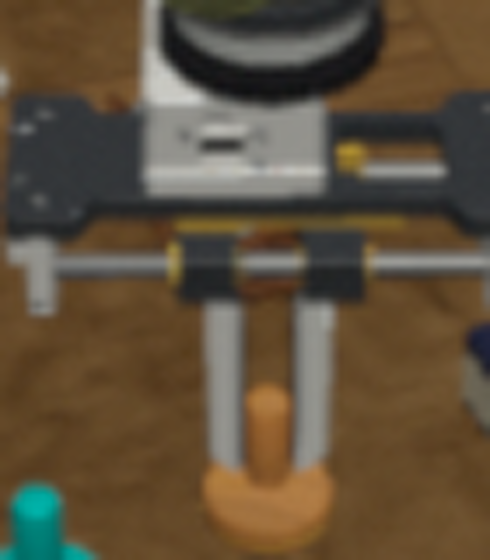

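Emit:
arm_command(
  deltas=[
    {"xyz": [0, 0, 0], "turn": [0, 0, 0]},
    {"xyz": [0, 0, 0], "turn": [0, 0, -0.15]},
    {"xyz": [0, 0, 0], "turn": [0, 0, -0.158]},
    {"xyz": [0, 0, 0], "turn": [0, 0, -0.158]},
    {"xyz": [0, 0, 0], "turn": [0, 0, -0.158]},
    {"xyz": [0, 0, 0], "turn": [0, 0, -0.158]},
    {"xyz": [0, 0, 0], "turn": [0, 0, -0.158]},
    {"xyz": [0, 0, 0], "turn": [0, 0, -0.158]},
    {"xyz": [0, 0, 0], "turn": [0, 0, -0.158]},
    {"xyz": [0, 0, 0], "turn": [0, 0, -0.158]},
    {"xyz": [0, 0, 0], "turn": [0, 0, -0.158]},
    {"xyz": [0, 0, 0], "turn": [0, 0, 0]},
  ],
  gripper=0.68,
)

```text
clock: 20.05
eef_pos: [455.6, -443.4, 42.1]
eef_rot: [3.141, 0.002, -0.297]
wrist_force: [-0.6, -0.5, 0.2]
finger_gap: 29.9
```

Emit:
arm_command(
  deltas=[
    {"xyz": [0, 0, 0], "turn": [0, 0, 0]},
    {"xyz": [0, 0, 0], "turn": [0, 0, 0]},
    {"xyz": [0, 0, 0], "turn": [0, 0, 0]},
    {"xyz": [0, 0, 0], "turn": [0, 0, 0]},
  ],
  gripper=1.0,
  force=15,
)

```text
clock: 20.55
eef_pos: [455.7, -443.5, 42.3]
eef_rot: [3.141, 0.001, -0.298]
wrist_force: [-0.1, -0.6, -1.3]
finger_gap: 17.9
```

```bash
python3 - <<'E'
from h import *
c=snap("side");save(c,"side14.png",(235,190,305,270),7)
s=read_state();print(s["clock"],s["eef_pos"],s["eef_rot"],s["joints"].round(2),s["finger_gap"],s["wrist_force"])
E
```

```text
20.6 [ 455.73107659 -443.42932241   42.31993032] [ 3.14101778e+00  1.37072051e-03 -2.97827820e-01] [-0.83  0.67  1.41 -0.    1.07  1.04] 17.35792726620629 [-0.5577103   1.01045826 -0.78451242]
```

View pics/side14.png

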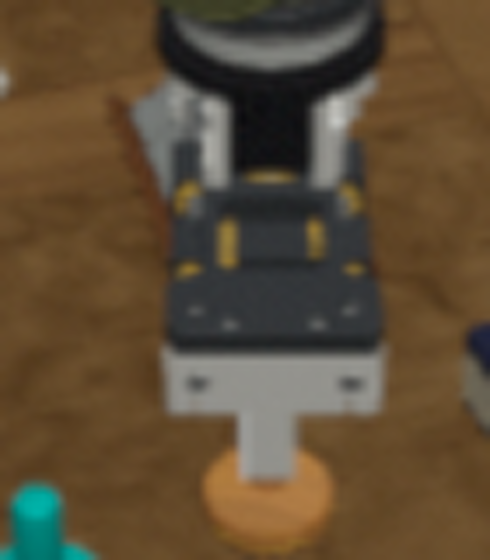

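Emit:
arm_command(
  deltas=[
    {"xyz": [0, 0, 0.02], "turn": [0, 0, 0]},
    {"xyz": [0, 0, 0.04], "turn": [0, 0, 0]},
    {"xyz": [0, 0, 0.04], "turn": [0, 0, 0]},
    {"xyz": [0.003, 0.0156, 0], "turn": [0, 0, 0]},
    {"xyz": [0.0078, 0.04, 0], "turn": [0, 0, 0]},
    {"xyz": [0.0078, 0.04, 0], "turn": [0, 0, 0]},
    {"xyz": [0.0078, 0.04, 0], "turn": [0, 0, 0]},
    {"xyz": [0.0078, 0.04, 0], "turn": [0, 0, 0]},
    {"xyz": [0.0078, 0.04, 0], "turn": [0, 0, 0]},
    {"xyz": [0.0078, 0.04, 0], "turn": [0, 0, 0]},
    {"xyz": [0.0078, 0.04, 0], "turn": [0, 0, 0]},
    {"xyz": [0.0078, 0.04, 0], "turn": [0, 0, 0]},
  ],
)

```text
clock: 22.1
eef_pos: [520.8, -106.0, 142.3]
eef_rot: [3.141, 0.002, -0.298]
wrist_force: [0.1, 1.1, 0.2]
finger_gap: 17.8
```

Emit:
arm_command(
  deltas=[
    {"xyz": [0.0078, 0.04, 0], "turn": [0, 0, 0]},
    {"xyz": [0.0078, 0.04, 0], "turn": [0, 0, 0]},
    {"xyz": [0.0037, 0.0201, 0], "turn": [0, 0, 0]},
    {"xyz": [0, 0, -0.02], "turn": [0, 0, 0]},
    {"xyz": [0, 0, 0], "turn": [0, 0, 0]},
    {"xyz": [0, 0, 0], "turn": [0, 0, 0]},
  ],
)

```text
clock: 22.85
eef_pos: [540.4, -7.8, 122.9]
eef_rot: [3.141, 0.001, -0.298]
wrist_force: [-0.1, 0.5, -0.1]
finger_gap: 17.3
```

```bash
python3 - <<'E'
from h import *
c=snap("side");save(c,"side15.png",(225,100,315,190),7)
s=read_state();print(s["clock"],s["eef_pos"],s["eef_rot"],s["finger_gap"],s["wrist_force"])
for z in (28,35): print((proj(c,s["eef_pos"]-[0,0,z])-[225,100]+.5)*7)
E
```

```text
22.9 [540.54665121  -7.90632753 123.05181574] [ 3.14112028e+00  6.48367116e-04 -2.98508386e-01] 17.24270686615118 [-0.91326261 -0.06012255 -0.3621654 ]
[221.47918691 334.37353521]
[221.75596563 347.08169973]
```

View pics/side15.png

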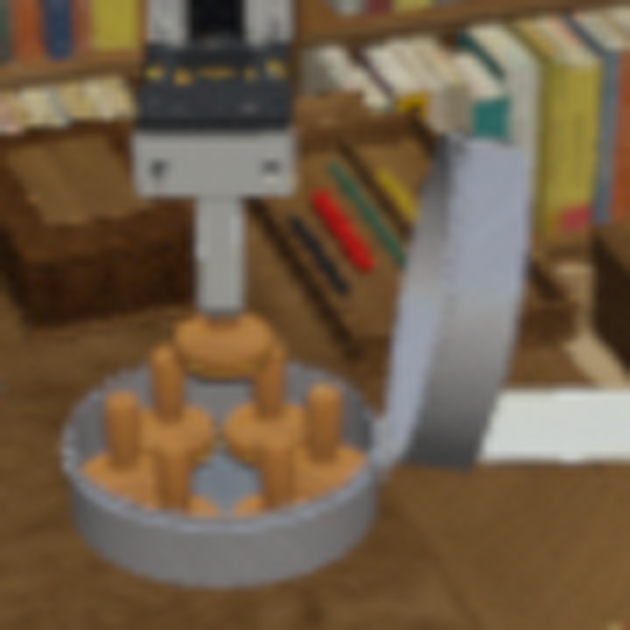

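Emit:
arm_command(
  deltas=[
    {"xyz": [-0.0001, 0.0002, -0.025], "turn": [0, 0, 0]},
    {"xyz": [0, 0, -0.025], "turn": [0, 0, 0]},
    {"xyz": [0, 0, -0.006], "turn": [0, 0, 0]},
    {"xyz": [0, 0, 0], "turn": [0, 0, 0]},
    {"xyz": [0, 0, -0.006], "turn": [0, 0, 0]},
    {"xyz": [0, 0, -0.006], "turn": [0, 0, 0]},
    {"xyz": [0, 0, -0.005], "turn": [0, 0, 0]},
    {"xyz": [0, 0, 0], "turn": [0, 0, 0]},
  ],
)

```text
clock: 23.9
eef_pos: [540.1, -7.5, 48.9]
eef_rot: [3.141, 0.002, -0.298]
wrist_force: [0.2, 0.0, -0.9]
finger_gap: 17.7
```

Emit:
arm_command(
  deltas=[
    {"xyz": [0, 0, -0.002], "turn": [0, 0, 0]},
    {"xyz": [0, 0, -0.001], "turn": [0, 0, 0]},
    {"xyz": [0, 0, 0], "turn": [0, 0, 0]},
  ],
)

```text
clock: 24.28
eef_pos: [540.3, -7.5, 46.4]
eef_rot: [3.141, 0.001, -0.298]
wrist_force: [-0.1, -0.3, -1.0]
finger_gap: 17.6
```

Still no contact, so a little further down.

Emit:
arm_command(
  deltas=[
    {"xyz": [0, 0, -0.0012], "turn": [0, 0, 0]},
    {"xyz": [0, 0, 0], "turn": [0, 0, 0]},
  ],
)

```text
clock: 24.52
eef_pos: [540.6, -7.5, 45.9]
eef_rot: [3.141, 0.001, -0.298]
wrist_force: [-3.7, 0.7, 8.5]
finger_gap: 18.0
```

Emit:
arm_command(
  deltas=[
    {"xyz": [0, 0, 0], "turn": [0, 0, 0]},
    {"xyz": [0, 0, 0], "turn": [0, 0, 0]},
    {"xyz": [0, 0, 0.025], "turn": [0, 0, 0]},
    {"xyz": [0, 0, 0.04], "turn": [0, 0, 0]},
    {"xyz": [0, 0, 0.045], "turn": [0, 0, 0]},
    {"xyz": [-0.01, -0.05, 0.04], "turn": [0, 0, 0]},
    {"xyz": [-0.01, -0.06, 0.04], "turn": [0, 0, 0]},
    {"xyz": [0, -0.06, 0.02], "turn": [0, 0, 0]},
  ],
  gripper=0.68,
)

```text
clock: 25.52
eef_pos: [521.9, -167.9, 250.0]
eef_rot: [3.141, -0.001, -0.297]
wrist_force: [1.1, 0.1, 0.1]
finger_gap: 30.0
```

```bash
python3 - <<'E'
from h import *
import pickle
t=snap("top"); pickle.dump(t,open("top16.pkl","wb"));save(t,"top16.png",(165,80,305,220),5)
c=snap("side");pickle.dump(c,open("side16.pkl","wb"));save(c,"side16.png",(225,90,355,220),5)
f=feet(t,165,140,240,215);print(f.round(1))
s=read_state();print(s["clock"],s["eef_pos"],s["finger_gap"])
a=pickle.load(open("top0.pkl","rb"));b=pickle.load(open("side0.pkl","rb"))
print("candle top",tri(a,(278.5,97),b,(339,122)))
E
```

```text
[[525.   40.7   7.2 185.9 178.9]
 [574.   29.1   7.2 190.  164. ]
 [588.4 -18.8   7.2 204.9 159.9]
 [492.1   6.2   7.3 196.2 189.1]]
25.625 [ 522.0737407  -171.18631011  249.87078527] 30.036073612204362
candle top (array([ 712.75946281, -240.78518726,  268.13563559]), array([-0.98549569,  0.33285886, -0.37630024]))
```

View pics/top16.png

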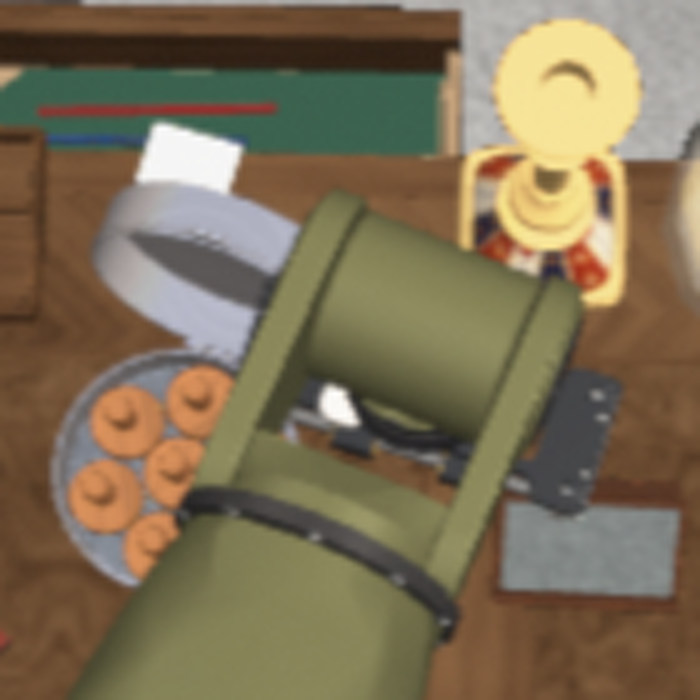

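View pics/side16.png

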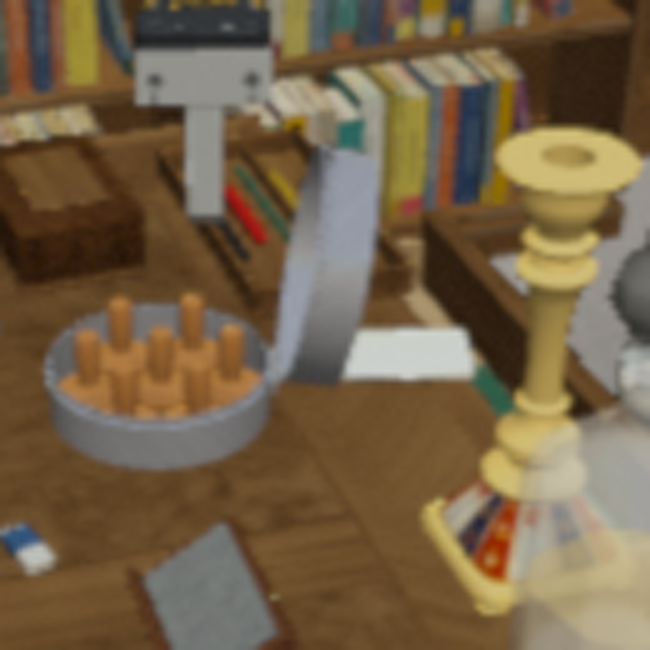

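Emit:
arm_command(
  deltas=[
    {"xyz": [0.015, 0.0101, 0], "turn": [0, 0, 0]},
    {"xyz": [0.0257, 0.0171, 0], "turn": [0, 0, 0]},
    {"xyz": [0.0257, 0.0171, 0], "turn": [0, 0, 0]},
    {"xyz": [0.0257, 0.0171, 0], "turn": [0, 0, 0]},
    {"xyz": [0.0257, 0.0171, 0], "turn": [0, 0, 0]},
    {"xyz": [0.0257, 0.0171, 0], "turn": [0, 0, 0]},
    {"xyz": [0.0257, 0.0171, 0], "turn": [0, 0, 0]},
    {"xyz": [0.0107, 0.007, 0], "turn": [0, 0, 0]},
    {"xyz": [0, 0, 0], "turn": [0, 0, 0]},
    {"xyz": [0, 0, 0], "turn": [0, 0, 0]},
  ],
  gripper=1.0,
)

```text
clock: 26.88
eef_pos: [701.8, -46.0, 247.3]
eef_rot: [3.141, 0.002, -0.297]
wrist_force: [0.1, 0.0, -0.5]
finger_gap: 0.4
```

```bash
python3 - <<'E'
from h import *
import pickle
c=snap("side");save(c,"side17.png",(225,70,325,190),6)
s=read_state();print(s["clock"],s["eef_pos"],s["eef_rot"],s["finger_gap"],s["joints"].round(2))
d=s["eef_pos"][:2]-[540,-8.5];h=np.radians(-17.3);print("tin",d@[np.cos(h),np.sin(h)],d@[-np.sin(h),np.cos(h)])
print((proj(c,s["eef_pos"]-[0,0,11])-[225,70]+.5)*6)
E
```

```text
26.925 [701.74029886 -46.38993767 247.67360766] [ 3.14091131e+00  1.66752952e-03 -2.97841260e-01] 0.36268554538416853 [-0.12  0.65  0.95 -0.    1.55  1.75]
tin 165.69081248968388 11.921673824032045
[497.64917262 218.90908695]
```

View pics/side17.png

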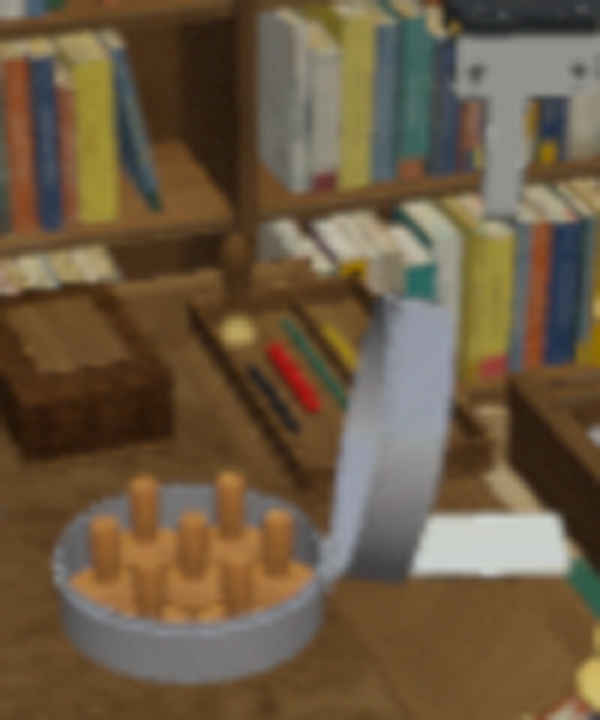

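Emit:
arm_command(
  deltas=[
    {"xyz": [0.0021, -0.0132, 0], "turn": [0, 0, 0]},
    {"xyz": [0, 0, -0.025], "turn": [0, 0, 0]},
    {"xyz": [0, 0, -0.025], "turn": [0, 0, 0]},
    {"xyz": [0, 0, -0.0255], "turn": [0, 0, 0]},
    {"xyz": [0, 0, 0], "turn": [0, 0, 0]},
  ],
)

```text
clock: 27.55
eef_pos: [703.3, -61.0, 170.6]
eef_rot: [3.14, 0.005, -0.299]
wrist_force: [-0.3, 0.3, -1.3]
finger_gap: 0.6
```

```bash
python3 - <<'E'
from h import *
c=snap("side");save(c,"side18.png",(225,70,325,190),6)
s=read_state();print(s["clock"],s["eef_pos"],s["wrist_force"])
d=s["eef_pos"][:2]-[540,-8.5];h=np.radians(-17.3);print("tin",d@[np.cos(h),np.sin(h)],d@[-np.sin(h),np.cos(h)])
E
```

```text
27.6 [703.94227095 -60.91567591 172.4473462 ] [0.1555658  0.05465111 0.60186419]
tin 172.1127587123915 -1.2921204572672338
```

View pics/side18.png

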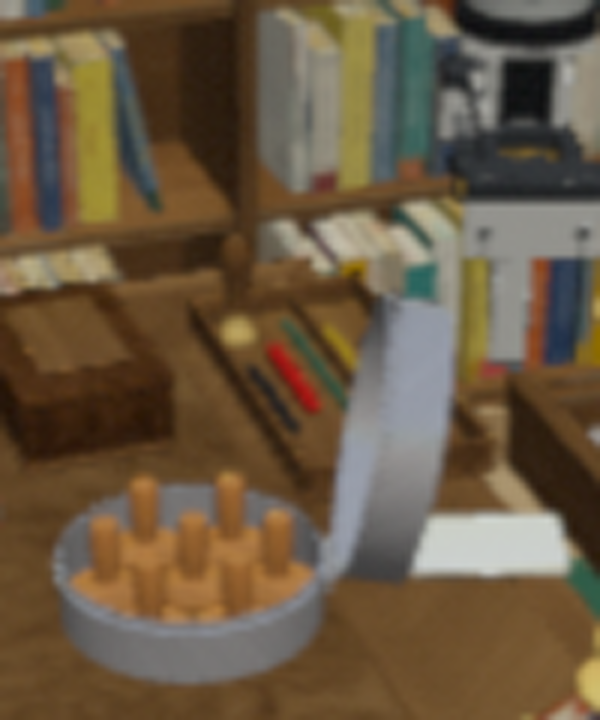

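Emit:
arm_command(
  deltas=[
    {"xyz": [-0.009, 0.0028, 0], "turn": [0, 0, 0]},
    {"xyz": [-0.009, 0.0028, 0], "turn": [0, 0, 0]},
    {"xyz": [-0.009, 0.0028, 0], "turn": [0, 0, 0]},
    {"xyz": [-0.009, 0.0028, 0], "turn": [0, 0, 0]},
    {"xyz": [-0.009, 0.0028, 0], "turn": [0, 0, 0]},
    {"xyz": [-0.0081, 0.0025, 0.0012], "turn": [0, 0, 0]},
    {"xyz": [-0.0081, 0.0025, 0.0012], "turn": [0, 0, 0]},
    {"xyz": [-0.0081, 0.0025, 0.0012], "turn": [0, 0, 0]},
    {"xyz": [-0.0081, 0.0025, 0.0012], "turn": [0, 0, 0]},
  ],
)

```text
clock: 28.72
eef_pos: [626.1, -35.9, 177.0]
eef_rot: [3.141, 0.002, -0.298]
wrist_force: [0.6, -0.1, 0.0]
finger_gap: 0.6
```

```bash
python3 - <<'E'
from h import *
c=snap("side");save(c,"side19.png",(225,70,325,190),6)
s=read_state();print(s["clock"],s["eef_pos"],s["wrist_force"])
d=s["eef_pos"][:2]-[540,-8.5];h=np.radians(-17.3);print("tin",d@[np.cos(h),np.sin(h)],d@[-np.sin(h),np.cos(h)])
E
```

```text
28.775 [625.49866589 -35.68890146 177.20142226] [-0.30518095  0.40140096  0.10479931]
tin 89.71607074597135 -0.533742297705649
```

View pics/side19.png

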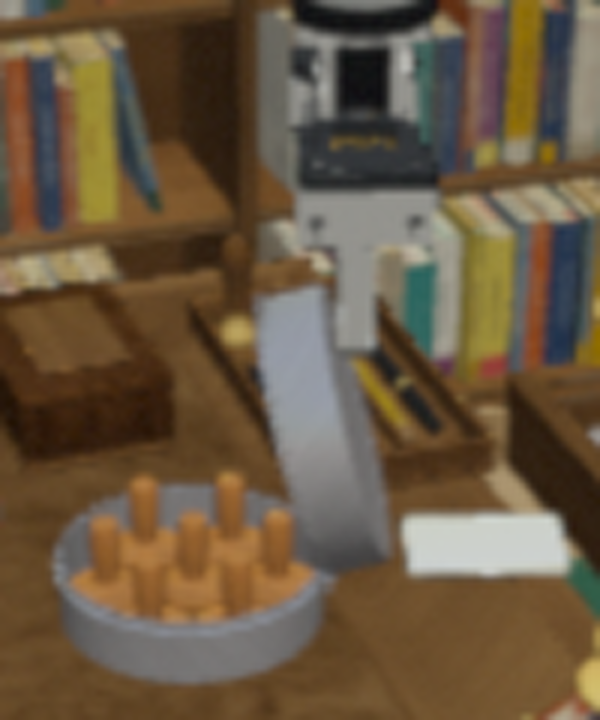

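Emit:
arm_command(
  deltas=[
    {"xyz": [-0.0076, 0.0024, -0.001], "turn": [0, 0, 0]},
    {"xyz": [-0.0076, 0.0024, -0.001], "turn": [0, 0, 0]},
    {"xyz": [-0.0076, 0.0024, -0.001], "turn": [0, 0, 0]},
    {"xyz": [-0.0076, 0.0024, -0.001], "turn": [0, 0, 0]},
    {"xyz": [-0.0076, 0.0024, -0.003], "turn": [0, 0, 0]},
    {"xyz": [-0.0076, 0.0024, -0.003], "turn": [0, 0, 0]},
    {"xyz": [-0.0076, 0.0024, -0.003], "turn": [0, 0, 0]},
    {"xyz": [-0.0076, 0.0024, -0.003], "turn": [0, 0, 0]},
    {"xyz": [-0.0064, 0.002, -0.005], "turn": [0, 0, 0]},
    {"xyz": [-0.0064, 0.002, -0.005], "turn": [0, 0, 0]},
    {"xyz": [-0.0064, 0.002, -0.005], "turn": [0, 0, 0]},
    {"xyz": [-0.0064, 0.002, -0.005], "turn": [0, 0, 0]},
  ],
)

```text
clock: 30.28
eef_pos: [539.9, -8.8, 140.7]
eef_rot: [3.141, 0.001, -0.298]
wrist_force: [0.1, 0.2, -0.1]
finger_gap: 0.5
```

```bash
python3 - <<'E'
from h import *
c=snap("side");save(c,"side20.png",(225,70,325,190),6)
s=read_state();print(s["clock"],s["eef_pos"],s["wrist_force"])
d=s["eef_pos"][:2]-[540,-8.5];h=np.radians(-17.3);print("tin",d@[np.cos(h),np.sin(h)],d@[-np.sin(h),np.cos(h)])
E
```

```text
30.325 [539.08842234  -8.54723454 140.04428743] [-0.5182233   0.42727297 -0.00589787]
tin -0.8562922510134127 -0.316177981088101
```

View pics/side20.png

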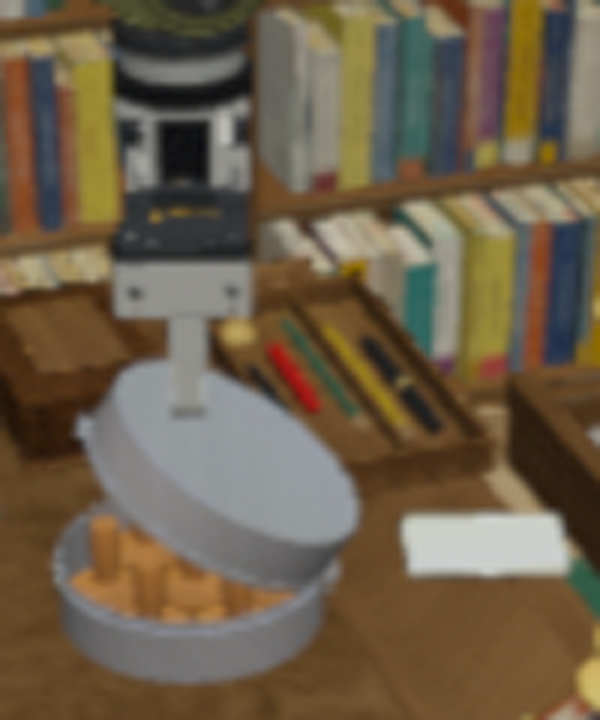

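Emit:
arm_command(
  deltas=[
    {"xyz": [-0.005, 0.0016, -0.0067], "turn": [0, 0, 0]},
    {"xyz": [-0.005, 0.0016, -0.0067], "turn": [0, 0, 0]},
    {"xyz": [-0.005, 0.0016, -0.0067], "turn": [0, 0, 0]},
    {"xyz": [-0.005, 0.0016, -0.0067], "turn": [0, 0, 0]},
    {"xyz": [-0.0027, 0.0008, -0.0062], "turn": [0, 0, 0]},
    {"xyz": [-0.0027, 0.0008, -0.0062], "turn": [0, 0, 0]},
    {"xyz": [-0.0027, 0.0008, -0.0062], "turn": [0, 0, 0]},
    {"xyz": [-0.0015, 0.0005, -0.0055], "turn": [0, 0, 0]},
    {"xyz": [0, 0, 0], "turn": [0, 0, 0]},
  ],
)

```text
clock: 31.45
eef_pos: [510.5, 0.5, 89.8]
eef_rot: [3.141, 0.002, -0.298]
wrist_force: [0.3, 0.1, -0.6]
finger_gap: 0.6
```

```bash
python3 - <<'E'
from h import *
c=snap("side");save(c,"side21.png",(225,90,325,190),6)
s=read_state();print(s["clock"],s["eef_pos"],s["wrist_force"])
E
```

```text
31.5 [5.10732959e+02 4.06512299e-01 9.01189779e+01] [ 0.55776882 -0.20623643  0.36417436]
```

View pics/side21.png

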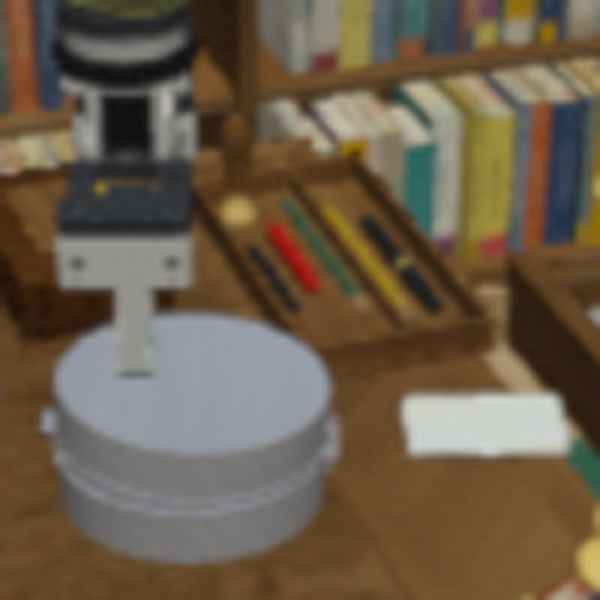

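Emit:
arm_command(
  deltas=[
    {"xyz": [-0.001, 0.0003, -0.0035], "turn": [0, 0, 0]},
    {"xyz": [-0.0005, 0.0001, -0.002], "turn": [0, 0, 0]},
    {"xyz": [0, 0, 0], "turn": [0, 0, 0]},
  ],
)

```text
clock: 31.88
eef_pos: [509.1, 0.8, 84.6]
eef_rot: [3.141, 0.002, -0.298]
wrist_force: [0.7, 0.0, 0.2]
finger_gap: 0.6
```

Emit:
arm_command(
  deltas=[
    {"xyz": [0, 0, -0.0015], "turn": [0, 0, 0]},
    {"xyz": [0, 0, 0], "turn": [0, 0, 0]},
  ],
)

```text
clock: 32.12
eef_pos: [509.3, 0.8, 83.3]
eef_rot: [3.141, 0.001, -0.298]
wrist_force: [0.0, -1.0, 1.4]
finger_gap: 0.6
```

Emit:
arm_command(
  deltas=[
    {"xyz": [0, 0, -0.0012], "turn": [0, 0, 0]},
    {"xyz": [0, 0, 0], "turn": [0, 0, 0]},
  ],
)

```text
clock: 32.38
eef_pos: [509.4, 0.8, 83.0]
eef_rot: [3.141, 0.001, -0.298]
wrist_force: [-6.3, 0.4, 14.9]
finger_gap: 0.3
```

Emit:
arm_command(
  deltas=[
    {"xyz": [0, 0, 0.02], "turn": [0, 0, 0]},
    {"xyz": [0, 0, 0.04], "turn": [0, 0, 0]},
    {"xyz": [-0.01, 0.02, 0.05], "turn": [0, 0, 0]},
    {"xyz": [-0.02, 0.04, 0.03], "turn": [0, 0, 0]},
    {"xyz": [-0.02, 0.05, 0], "turn": [0, 0, 0]},
    {"xyz": [-0.02, 0.05, 0], "turn": [0, 0, 0]},
    {"xyz": [-0.02, 0.04, 0], "turn": [0, 0, 0]},
    {"xyz": [0, 0.02, 0], "turn": [0, 0, 0]},
    {"xyz": [0, 0, 0], "turn": [0, 0, 0]},
    {"xyz": [0, 0, 0], "turn": [0, 0, 0]},
  ],
)

```text
clock: 33.62
eef_pos: [419.3, 220.2, 221.9]
eef_rot: [3.141, 0.001, -0.299]
wrist_force: [-0.1, -0.3, 0.6]
finger_gap: 0.4
```

```bash
python3 - <<'E'
from h import *
t=snap("top");save(t,"top22.png",None,1.5)
c=snap("side");save(c,"side22.png",(215,120,355,290),4)
save(c,"lid22.png",(225,120,295,190),9)
s=read_state();print(s["clock"],s["eef_pos"],s["wrist_force"],s["joints"])
E
```

```text
33.725 [419.43653566 220.02320695 221.97413701] [ 0.04557541 -1.13662229  0.81082307] [4.05595118e-01 1.24969029e-01 1.71988034e+00 3.07829027e-04
 1.29822555e+00 2.27562846e+00]
```

View pics/top22.png

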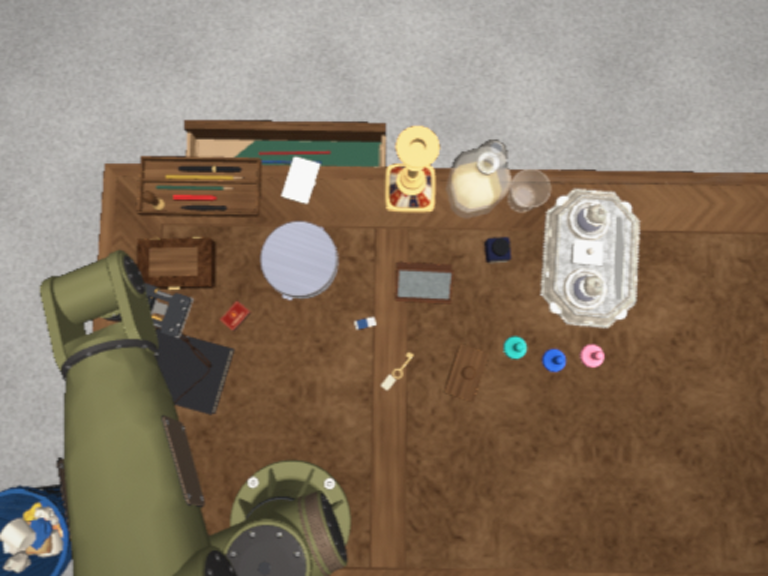

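View pics/side22.png

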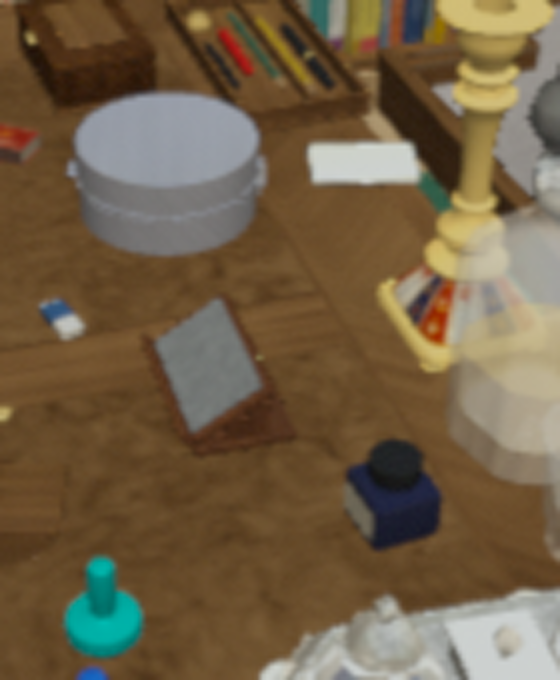

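View pics/lid22.png

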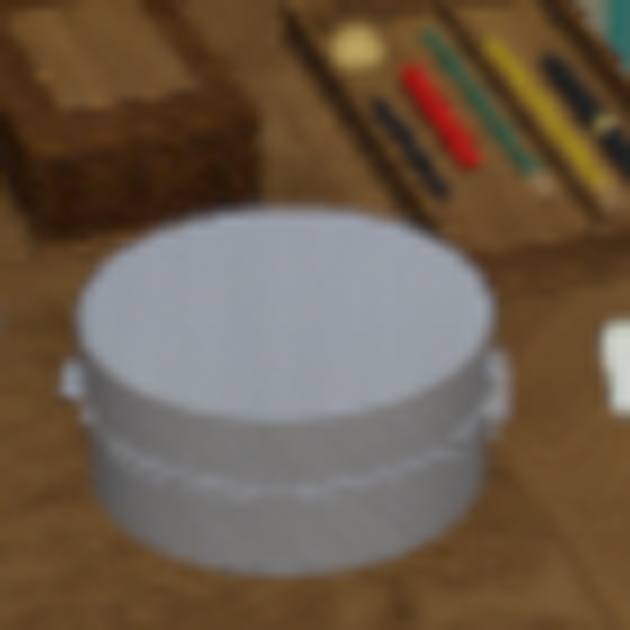

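Lid shut level with no gap (lid crop centre 287,315). Matchbox (235,316), eraser (365,323), ink bottle (498,249) and the look-alikes (515,348), (554,360), (592,356) in the top view are at their starting pixels. I'm handing the job in.

```bash
python3 -c "
from cell import *
print(sign_off())"
```

```text
the job is handed in; nothing more can be done
None
```

All seven stamps are packed upright in the tin, one in the middle with six round it. The lid is shut, and I handed the job in at about 34 s.

- **Order:** I moved the stray into the ring first. The rest stamp then went into the slot next to the hinge, and the orange desk stamp into the middle.
- **Stamps:** With all seven in, the side view showed them standing upright on the floor. The last two were lowered until the floor stopped them at about 8 N. In the top view the six ring stamps measured about 49.5–50.4 mm from the middle point, but the arm hid part of the tin after the seventh went in. That last check was therefore by eye.
- **Lid:** It stopped with the fingertips 72 mm above the desk, the stated height when shut, at about 15 N. The last pictures show it level with no gap.
- **Other things:** The matchbox, eraser, ink bottle and look-alike stamps showed no shift in the last top view.
- **Not clean:** On the way to the rest stamp, joint 6 ran to its end stop and read -2.555 against the listed -2.55. I turned the jaws half round at once to come off it. Whether that counts as passing the range, I can't tell.
- **Disagreement between cameras:** The camera positions differed from the arm's readings by about 1 mm. I corrected for that before placing the last stamp.

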